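# Size a plunger in the inclined ring gauge

## Robot

A 7-joint arm with a two-finger parallel gripper is mounted at the origin on a cart in front of the work surface, level with it; the furniture and walls round the work are solid. World frame = base frame: x ahead of the robot, y to its left, z up, the work surface at z = 0. Lengths are in m, angles in rad, forces in N, time in s.
With the tool pointing down it reaches from about 0.425 to 0.925 m from the base axis. Payload 6.8 kg.
Tool frame: the origin (TCP) lies between the finger pads; the fingertips stand 8 mm ahead of it and the grasp point (between the pads) lies 11 mm behind it; z points along the fingers, x is the direction in which the jaws open and shut, and the axes are right-handed (so a half turn about z gives the same grasp; the last joint's range is limited). The gripper opens to 85 mm and grips with 20 to 120 N. Pads are 22 mm wide; open, the fingers measure 114 mm over their backs; the gripper's body (76 mm by 85 mm) begins 54 mm behind the grasp point. The pads swing forward as they close: fully open they stand 13 mm farther back than shut.
Start: joints at [-1.457, 0.477, 0.022, 1.555, -0.011, 1.109, -0.083], TCP at [0.148, 0.658, 0.239] pointing down, gripper open.
Joint ranges: [-2.96, 2.96], [-0.34, 2.1], [-1.41, 1.46], [0.24, 2.44], [-1.37, 4.51], [0.17, 1.92], [-2.96, 2.96]. Speed limits (rad/s): [2.39, 2.39, 3.14, 3.14, 3.14, 3.14, 3.14].

## Interface

Orientations are given as a rotation vector (axis times angle).
In Python, from workcell import get_obs, grab_frame, finish_job gives the robot as it stands.
- The arm moves only by the tool jog_arm, never from a script. Its argument "steps" is a list of rows, each an object with "delta_pos": the shift along the tool's x, y, z in cm, a list of three; "spin": the turn about the tool's z in degrees. A call has 1 to 8 rows; each row is the pose to reach, as a shift and turn from the pose commanded when the call began, along the tool's axes at that moment; what a row does not reach only later rows make up. A row lasts 1/10 s, in which the tool goes at most 50 mm and 8.59 degrees, less where a joint would pass 70% of its speed; a pose out of reach is approached as far as the arm can. A call with a gripper value outside its range is refused whole. "fingers" is the gripper command: -1 is shut, 1 is fully open, values between are in proportion, set as the call begins (left out, the last holds). The fingers move at their own pace and stop on an object; "squeeze" is the grip in N (left out, the last holds). Time passes only in rows, so rows that repeat a pose let the fingers close. It gives the time, the measured TCP pose, the force and the opening at its end, in the units of the state.
- get_obs(): the state, without advancing time (a new reading comes with each control period).
- grab_frame(name): name is "scene" or "top"; returns a dict with "image" (400x640x3 uint8, red, green, blue), "fovy" (degrees; the focal length in pixels is half the picture's height over the tangent of half this angle, whatever the lens; pixels are square), "cx", "cy" (the principal point, pixels), "D" ([k1, k2, p1, p2, k3] as OpenCV has them; the pictures are not rectified), "extrinsics" (4x4, takes a point from world to camera coordinates). Camera axes: x right, y down, z forward; pixel columns grow to the right and rows downward; lengths in m; the calibration is good to about 2 mm. A picture is of the moment at which its call begins. There is no depth.
- finish_job(): hands the job in, once; it reports no verdict.
The state is a dict: "time": time; "joints": joint angles; "dq": joint speeds; "effort": joint torques, N m; "ee_pos": TCP position; "tool_rot": TCP orientation; "force": force on the tool from outside, world axes, zero at the start; "wrist_torque": the same for the moment, N m; "width": finger opening in m.
Only numpy, scipy, OpenCV 4.12 (cv2) and the standard library are available. Lean on these libraries where they do the work, as an engineer would, in place of code of your own. Each camera call takes 0.05 s, during which the arm holds its last target.

## Task

Take the plunger from the right-hand seat of the two-seat stand (as the robot sees it) and pass it tip first from the upper end down through the leaning row of gauge rings until a ring stops it, without ramming it. Let go and leave it sitting there, then slide the pointer on the rail in front of the gauge to the line that runs from the foot of the post of the ring that stopped it. Leave the plunger in the left-hand seat and the other things on the bench where they are.

Things in the scene. Friction and masses are not known exactly. Their poses are not given: they have to be found in the camera images.
- gauge: Gauge base fixed to the bench: grey plate 12 mm thick, own x -120 to +40, y -75 to +75 mm; -x faces the robot, z up. Origin on the bench, in the rings' axis plane. Pointer rail along y at x = -90 mm. Posts carry the rings; from each post's foot a dark line, that ring's mark, runs to the rail: own y 43, 17, -9, -34 mm for rings 1 to 4.
- gauge_head: Four coaxial steel rings on the base, 54 mm outside, 10 mm thick. Own z = their axis, up and out of the entry end, leaning 40 deg from vertical to the base's +y; own x = base's x. Origin: centre of ring 4's upper (entry) face, 52 mm up. Entry faces of rings 4, 3, 2, 1 at z = 0, 40, 80, 120 mm, bores 23, 28, 33, 38 mm. A flat bar at x = 26 to 34 mm, z = -20 to 130 mm joins them.
- stand: Fixed grey stand 64 x 160 x 10 mm, own y along its length, with two round open cups (38 mm inside, 50 mm outside, rim 42 mm above the bench), one 45 mm to each side of its middle. Origin at the centre of its underside. Behind it, and between it and the gauge, fixed valves and black handwheels of the bench apparatus rise to about 160 mm: carry the plunger clear over them.
- left_seat (a point): Centre of the left cup's floor (robot's left, +y end of the stand), 10 mm above the bench.
- right_seat (a point): Centre of the right cup's floor (robot's right, -y end of the stand, nearer the gauge), 10 mm above the bench.
- plunger_thick: Upright steel plunger, 190 mm, 0.22 kg. Origin: centre of its flat lower tip; own z towards the head. Dark square head 32 x 32 mm (flats across own x, y), 145 to 190 mm above the tip; balances at 140 mm. Stem 30 mm diameter, last 4 mm chamfered to 24 mm. A ring smaller than the stem stops it, tip about 3 mm below the entry face. Push lightly: friction may hold it. Starts in either seat.
- plunger_thin: Upright steel plunger, 190 mm, 0.22 kg. Origin: centre of its flat lower tip; own z towards the head. Dark square head 32 x 32 mm (flats across own x, y), 145 to 190 mm above the tip; balances at 140 mm. Stem 25 mm diameter, last 4 mm chamfered to 19 mm. A ring smaller than the stem stops it, tip about 3 mm below the entry face. Push lightly: friction may hold it. Starts in either seat.
- pointer (a joint): Place of the pointer along its rail in metres, 0 to 0.106, growing towards the gauge's -y. In line with the mark of ring 1 at 0.015, ring 2 at 0.041, ring 3 at 0.066, ring 4 at 0.092. Starts beside rings 1 and 2. About 1.5 N of friction; stays where it is left.
- pointer_grip (a point): Point on the pointer's upright dark tab, 13 mm below its top, 52 mm above the bench. Tab 12 mm (gauge x) by 14 mm (gauge y, the sliding direction), 35 mm tall, on a carriage 26 x 20 mm whose thin light finger points to the marks.
- set_weight_2: Round slotted steel weight, 61 mm diameter, 26 mm tall, 0.57 kg, origin at the centre of its underside. Bystander: leave alone.
- tape_1: Roll of black tape lying flat, 55 mm diameter, 19 mm tall, origin at the centre of its underside. Bystander: leave alone.
- test_gauge: Round-faced pressure gauge lying on the bench, 105 x 68 x 32 mm, origin at the centre of its underside. Bystander: leave alone.
Things that resemble listed ones, but are neither listed nor needed, are in the scene too. Leave any purple look-alike of the plunger_thin alone.

How it is judged:
On the way, in this order (a step that is already met when the one before it is completed fails the run):
1. the plunger from the right-hand seat has its tip inside the row of rings, entered through ring 1 (((z of plunger_thick in the frame of gauge_head between 0 and 0.118 m and x of plunger_thick in the frame of gauge_head between -0.008 and 0.008 m and y of plunger_thick in the frame of gauge_head between -0.008 and 0.008 m and angle between the z axis of plunger_thick and the z axis of gauge_head, either way round below 0.3 rad and horizontal distance between plunger_thin and left_seat below 0.015 m and angle between plunger_thin's own z axis and vertical below 0.15 rad and height (world z) of plunger_thin below 0.02 m) or (z of plunger_thin in the frame of gauge_head between 0 and 0.118 m and x of plunger_thin in the frame of gauge_head between -0.008 and 0.008 m and y of plunger_thin in the frame of gauge_head between -0.008 and 0.008 m and angle between the z axis of plunger_thin and the z axis of gauge_head, either way round below 0.3 rad and horizontal distance between plunger_thick and left_seat below 0.015 m and angle between plunger_thick's own z axis and vertical below 0.15 rad and height (world z) of plunger_thick below 0.02 m))), for 0.05 s.
2. it has gone down until a ring stops it (thick: ring 3, thin: ring 4) and the fingers have let go (((z of plunger_thick in the frame of gauge_head between 0.03 and 0.045 m and x of plunger_thick in the frame of gauge_head between -0.006 and 0.006 m and y of plunger_thick in the frame of gauge_head between -0.006 and 0.006 m and angle between the z axis of plunger_thick and the z axis of gauge_head, either way round below 0.25 rad and linear speed of plunger_thick below 0.02 m/s and contact force between plunger_thick and the fingers below 0.1 N and horizontal distance between plunger_thin and left_seat below 0.015 m and angle between plunger_thin's own z axis and vertical below 0.15 rad and height (world z) of plunger_thin below 0.02 m) or (z of plunger_thin in the frame of gauge_head between -0.01 and 0.005 m and x of plunger_thin in the frame of gauge_head between -0.006 and 0.006 m and y of plunger_thin in the frame of gauge_head between -0.006 and 0.006 m and angle between the z axis of plunger_thin and the z axis of gauge_head, either way round below 0.25 rad and linear speed of plunger_thin below 0.02 m/s and contact force between plunger_thin and the fingers below 0.1 N and horizontal distance between plunger_thick and left_seat below 0.015 m and angle between plunger_thick's own z axis and vertical below 0.15 rad and height (world z) of plunger_thick below 0.02 m))), for 0.2 s.
3. the pointer stands at the mark of that ring (((z of plunger_thick in the frame of gauge_head between 0.03 and 0.045 m and x of plunger_thick in the frame of gauge_head between -0.006 and 0.006 m and y of plunger_thick in the frame of gauge_head between -0.006 and 0.006 m and angle between the z axis of plunger_thick and the z axis of gauge_head, either way round below 0.25 rad and value of joint pointer between 0.0574 and 0.0754 m and horizontal distance between plunger_thin and left_seat below 0.015 m and angle between plunger_thin's own z axis and vertical below 0.15 rad and height (world z) of plunger_thin below 0.02 m) or (z of plunger_thin in the frame of gauge_head between -0.01 and 0.005 m and x of plunger_thin in the frame of gauge_head between -0.006 and 0.006 m and y of plunger_thin in the frame of gauge_head between -0.006 and 0.006 m and angle between the z axis of plunger_thin and the z axis of gauge_head, either way round below 0.25 rad and value of joint pointer between 0.0831 and 0.1011 m and horizontal distance between plunger_thick and left_seat below 0.015 m and angle between plunger_thick's own z axis and vertical below 0.15 rad and height (world z) of plunger_thick below 0.02 m))), for 0.2 s.
At the end, for the whole second after the job is handed in: The plunger from the right seat rests in the rings, stopped by ring 3 (thick) or 4 (thin): tip 5 mm above to 10 mm below its entry face, 6 mm off axis, 0.25 rad lean at most; pointer still, within 9 mm of that mark; the other plunger stands in the left seat within 15 mm, 0.15 rad (((z of plunger_thick in the frame of gauge_head between 0.03 and 0.045 m and x of plunger_thick in the frame of gauge_head between -0.006 and 0.006 m and y of plunger_thick in the frame of gauge_head between -0.006 and 0.006 m and angle between the z axis of plunger_thick and the z axis of gauge_head, either way round below 0.25 rad and value of joint pointer between 0.0574 and 0.0754 m and linear speed of plunger_thick below 0.02 m/s and horizontal distance between plunger_thin and left_seat below 0.015 m and angle between plunger_thin's own z axis and vertical below 0.15 rad and height (world z) of plunger_thin below 0.02 m) or (z of plunger_thin in the frame of gauge_head between -0.01 and 0.005 m and x of plunger_thin in the frame of gauge_head between -0.006 and 0.006 m and y of plunger_thin in the frame of gauge_head between -0.006 and 0.006 m and angle between the z axis of plunger_thin and the z axis of gauge_head, either way round below 0.25 rad and value of joint pointer between 0.0831 and 0.1011 m and linear speed of plunger_thin below 0.02 m/s and horizontal distance between plunger_thick and left_seat below 0.015 m and angle between plunger_thick's own z axis and vertical below 0.15 rad and height (world z) of plunger_thick below 0.02 m)) and velocity of joint pointer between -0.01 and 0.01 m/s); the robot touches nothing.
It fails at once if a plunger is rammed against the gauge with more than 60 N (contact force between any of plunger_thick, plunger_thin and gauge above 60 N).
It fails at once if a bystander (weight, tape roll, pressure gauge) is moved more than 30 mm (distance of any of set_weight_2, tape_1, test_gauge from where it was at the start of the episode above 0.03 m).
It also fails if it takes over 58 s, if anything falls off the work surface, if the arm or the gripper's body presses on something with over 40 N, if the wrist force passes 120 N, or if a joint passes its speed limit or range.

## Working session

There is one attempt and no reset: what is moved stays moved. The work goes in short steps, Python scripts to look and compute and a tool call to move; the robot and the scene stay as the last step left them, time stands still between calls to the robot, and variables do not carry over. Pictures are saved under pics/ and viewed, and the job is handed in when it is done.

Besides the shell and the picture viewer there is one more tool, called after "Emit:" as name(argument=value, ...) on one line, values as JSON. jog_arm: Moves the arm, as the interface text tells. Its arguments: {"type":"object","properties":{"steps":{"type":"array"},"fingers":{"type":"number"},"squeeze":{"type":"number"}},"required":["steps"]}

```bash
mkdir -p pics; ls; cat > h.py <<'E'
import numpy as np, cv2
from workcell import get_obs, grab_frame, finish_job
from scipy.spatial.transform import Rotation as R
import pickle
def grab(n,tag):
    f=grab_frame(n); pickle.dump(f,open(f'{tag}.pkl','wb')); cv2.imwrite(f'pics/{tag}.png',f['image'][:,:,::-1]); return f
def load(tag): return pickle.load(open(f'{tag}.pkl','rb'))
def K(f):
    h=f['image'].shape[0]; fl=h/2/np.tan(np.radians(f['fovy'])/2)
    return np.array([[fl,0,f['cx']],[0,fl,f['cy']],[0,0,1.]])
def proj(f,P):
    E=np.array(f['extrinsics']); P=np.asarray(P,float).reshape(-1,3)
    return cv2.projectPoints(P,cv2.Rodrigues(E[:3,:3])[0],E[:3,3],K(f),np.array(f['D'],float))[0][:,0]
def ray(f,uv):
    E=np.array(f['extrinsics']); p=cv2.undistortPoints(np.array(uv,float).reshape(-1,1,2),K(f),np.array(f['D'],float))[:,0]
    d=np.c_[p,np.ones(len(p))]@E[:3,:3]; o=-E[:3,:3].T@E[:3,3]; return o,d
def at_z(f,uv,z):
    o,d=ray(f,uv); return o+d*((z-o[2])/d[:,2])[:,None]
def tri(f1,u1,f2,u2):
    o1,d1=ray(f1,u1);o2,d2=ray(f2,u2);out=[]
    for a,b in zip(d1,d2):
        s=np.linalg.lstsq(np.c_[a,-b],o2-o1,rcond=None)[0]; p=o1+s[0]*a;q=o2+s[1]*b; out.append((*((p+q)/2),np.linalg.norm(p-q)))
    return np.array(out)
def crop(tag,x0,y0,x1,y1,k,name):
    im=cv2.imread(f'pics/{tag}.png')[y0:y1,x0:x1]; cv2.imwrite(f'pics/{name}.png',cv2.resize(im,None,fx=k,fy=k,interpolation=cv2.INTER_CUBIC))
E
python3 - <<'E'
from h import *
np.set_printoptions(precision=4,suppress=True)
print(get_obs())
for n in('scene','top'):
    f=grab(n,n+'0'); print(n,f['fovy'],f['cx'],f['cy'],f['D'],'\n',np.array(f['extrinsics']))
E
```

```text
pics
{'time': 0.0, 'joints': array([-1.4571,  0.4778,  0.0224,  1.5565, -0.0115,  1.1093, -0.0831]), 'dq': array([-0.0002, -0.001 , -0.0003,  0.0014,  0.0006,  0.0012, -0.0009]), 'effort': array([ -0.0002, -59.6439,   1.6077, -28.12  ,   0.0124,   0.0093,
        -0.    ]), 'ee_pos': array([0.1484, 0.6579, 0.2383]), 'tool_rot': array([ 2.4527,  1.9611, -0.0021]), 'force': array([-0.2628,  0.5477, -0.1767]), 'wrist_torque': array([ 0.0091, -0.0257,  0.0396]), 'width': 0.08487270288012955}
scene 52.48399177338452 321.43637063360046 197.93043865208054 [-0.0312  0.      0.      0.      0.    ] 
 [[ 0.8456 -0.5337 -0.0114 -0.5033]
 [-0.2532 -0.3821 -0.8888  0.1582]
 [ 0.47    0.7544 -0.4582  1.244 ]
 [ 0.      0.      0.      1.    ]]
top 51.41675958604756 317.31945246554744 200.47194075157816 [0.0042 0.     0.     0.     0.    ] 
 [[ 0.0059 -1.     -0.0054 -0.0648]
 [-0.9983 -0.0056 -0.0572  0.552 ]
 [ 0.0571  0.0058 -0.9983  1.3088]
 [ 0.      0.      0.      1.    ]]
```

View pics/scene0.png

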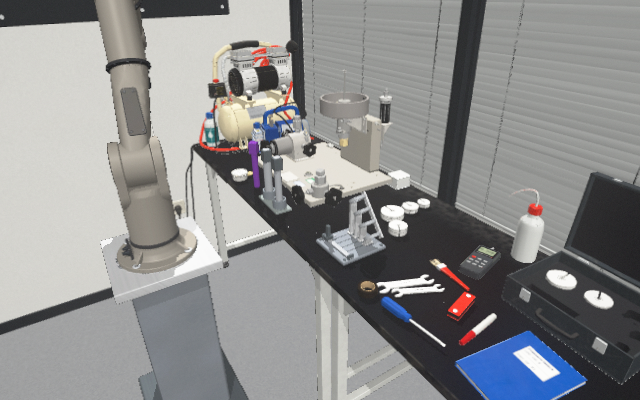

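View pics/top0.png

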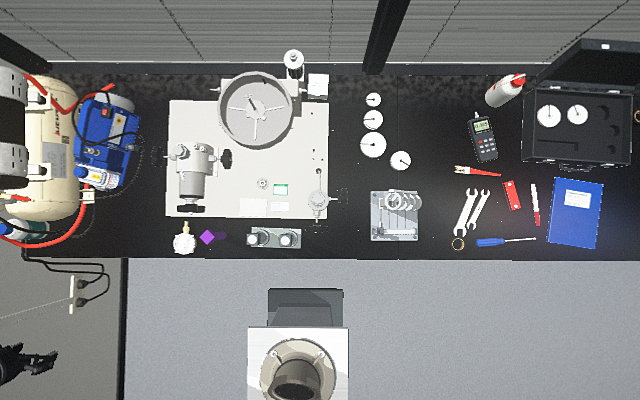

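The scene camera shows the stand with two grey plungers at about (272,180), the purple look-alike at (255,165), and the gauge at (352,235). In the top view the stand is at (273,238) and the gauge at (394,215). I'll look closer.

```bash
python3 - <<'E'
from h import *
crop('scene0',225,120,405,270,4.4,'c1')
crop('top0',170,170,430,265,3,'c2')
f=load('top0'); 
print(proj(f,[[0,0,0],[.15,.66,.24],[.5,0,0]]))
E
```

```text
[[296.73527396 375.79929724]
 [ 38.11873296 348.62662066]
 [298.10915277 216.87613726]]
```

View pics/c1.png

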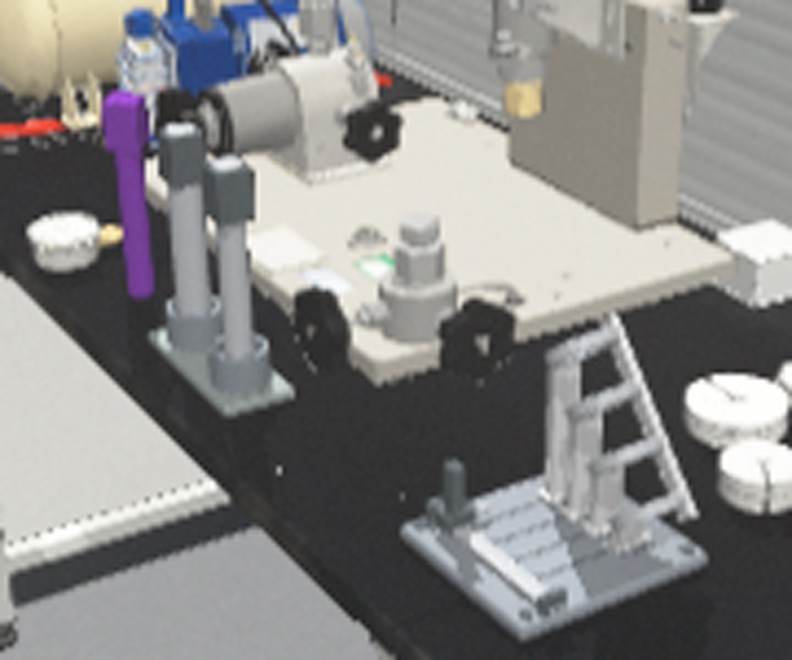

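View pics/c2.png

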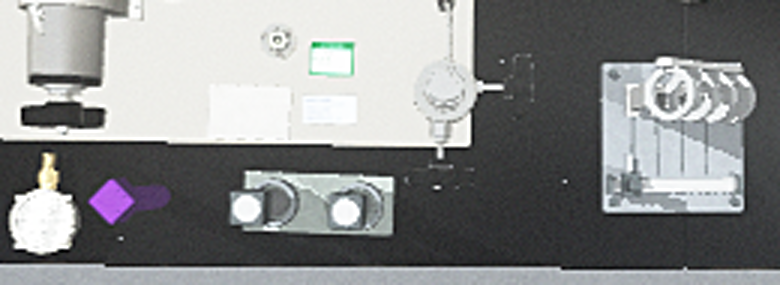

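```bash
python3 - <<'E'
from h import *
np.set_printoptions(precision=4,suppress=True)
s=load('scene0');t=load('top0')
S=lambda x,y:(225+x/4.4,120+y/4.4); T=lambda x,y:(170+x/3,170+y/3)
print(tri(s,[S(320,330),S(478,340),S(418,230)],t,[T(440,180),T(525,85),T(447,90)]))
# head tops right, left ; 
print(tri(s,[S(230,163),S(182,130),S(126,98)],t,[T(347,210),T(247,208),T(111,201)]))
print('stand corners z=.01',at_z(t,[T(244,172),T(394,178),T(390,237),T(244,231)],.01))
print('gauge corners z=.012',at_z(t,[T(601,63),T(742,63),T(746,213),T(602,212)],.012))
print('gauge scene',at_z(s,[S(402,533),S(527,635),S(706,558)],.012))
print('stand scene',at_z(s,[S(150,340),S(230,412),S(293,388)],.01))
E
```

```text
[[ 0.4607 -0.0613  0.0842  0.0031]
 [ 0.5544 -0.145   0.085   0.0022]
 [ 0.5472 -0.0678  0.1495  0.0025]]
[[0.4341 0.0226 0.2004 0.002 ]
 [0.4358 0.1136 0.1989 0.0031]
 [0.4413 0.2406 0.1881 0.0036]]
stand corners z=.01 [[ 0.4656  0.1486  0.01  ]
 [ 0.4602 -0.0111  0.01  ]
 [ 0.3977 -0.0074  0.01  ]
 [ 0.4031  0.1476  0.01  ]]
gauge corners z=.012 [[ 0.5839 -0.231   0.012 ]
 [ 0.5847 -0.3811  0.012 ]
 [ 0.4255 -0.3841  0.012 ]
 [ 0.4256 -0.2318  0.012 ]]
gauge scene [[ 0.423  -0.2437  0.012 ]
 [ 0.4279 -0.3889  0.012 ]
 [ 0.5809 -0.3845  0.012 ]]
stand scene [[ 0.4007  0.1316  0.01  ]
 [ 0.4015 -0.0187  0.01  ]
 [ 0.4622 -0.0114  0.01  ]]
```

```bash
python3 - <<'E'
from h import *
crop('scene0',310,185,395,270,8.5,'c3')
crop('top0',365,182,425,248,9,'c4')
crop('top0',240,222,310,255,11,'c5')
E
```

```text
(no output)
```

View pics/c3.png

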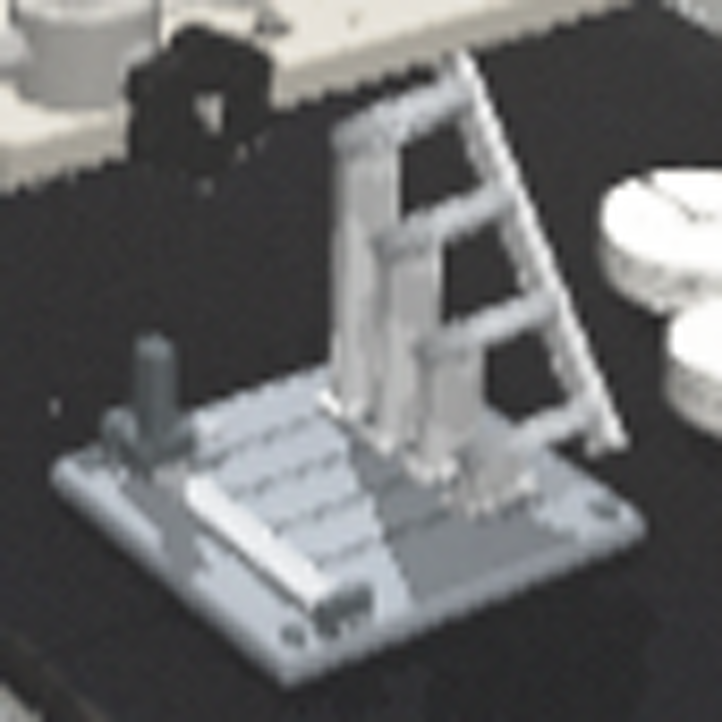

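View pics/c4.png

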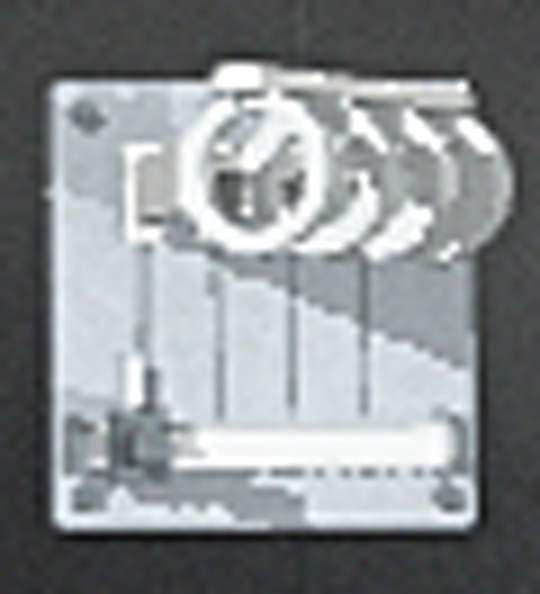

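View pics/c5.png

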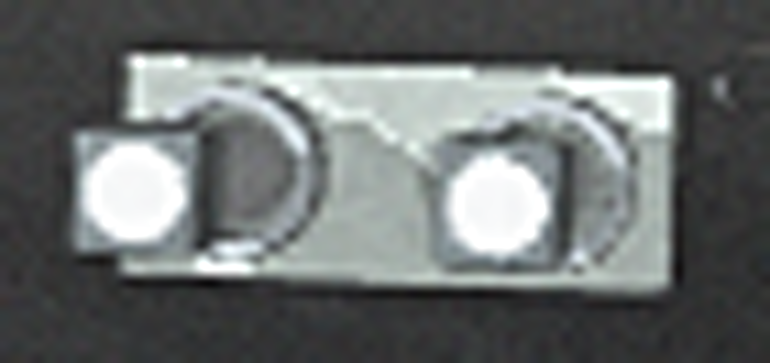

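```bash
cat > g.py <<'E'
from h import *
from scipy.optimize import least_squares
np.set_printoptions(precision=4,suppress=True)
s=load('scene0');t=load('top0')
S=lambda x,y:(310+(x+.5)/8.5-.5,185+(y+.5)/8.5-.5); T=lambda x,y:(365+(x+.5)/9-.5,182+(y+.5)/9-.5)
def world(p,P):
    c,n=np.cos(p[2]),np.sin(p[2]); P=np.asarray(P,float).reshape(-1,3)
    return np.c_[p[0]+c*P[:,0]-n*P[:,1],p[1]+n*P[:,0]+c*P[:,1],P[:,2]]
def head(y0,P):
    P=np.asarray(P,float).reshape(-1,3); a=np.radians(40)
    return np.c_[P[:,0],y0+P[:,2]*np.sin(a)+P[:,1]*np.cos(a),.052+P[:,2]*np.cos(a)-P[:,1]*np.sin(a)]
base=[((.04,.075,.012),'t',T(50,78)),((.04,-.075,.012),'t',T(477,78)),((-.12,-.075,.012),'t',T(477,530)),((-.12,.075,.012),'t',T(50,530)),
 ((-.12,.075,.012),'s',S(48,462)),((-.12,-.075,.012),'s',S(288,672)),((.04,-.075,.012),'s',S(650,520)),]
for y,u in((43,(145,330)),(17,(219,340)),(-9,(292,340)),(-34,(365,340))): pass
# bar ends (top outer corners) bar at x .026-.034
hd=[((.030,0,.13),'t',T(213,80)),((.030,0,-.02),'t',T(472,95)),((.03,0,.13),'s',S(458,55)),((.03,0,-.02),'s',S(622,440))]
ring=[]
for uv in [(178,172),(258,92),(330,172),(258,254)]: ring.append(T(*uv))
if __name__=='__main__':
    def res(p):
        r=[]
        for P,c,uv in base: r.append(proj(s if c=='s' else t,world(p,P))[0]-uv)
        for P,c,uv in hd: r.append(.7*(proj(s if c=='s' else t,world(p,head(p[3],P)))[0]-uv))
        th=np.linspace(0,2*np.pi,73); C=proj(t,world(p,head(p[3],np.c_[.027*np.cos(th),.027*np.sin(th),0*th+.12])))
        r.append(np.array([C[:,0].min()-ring[0][0],C[:,1].min()-ring[1][1]]));r.append(np.array([C[:,0].max()-ring[2][0],C[:,1].max()-ring[3][1]]))
        return np.concatenate(r)
    o=least_squares(res,[.545,-.307,0,-.03],loss='soft_l1',x_scale=[.01,.01,.1,.01]); print(o.x); print(res(o.x).reshape(-1,2))
    np.save('g.npy',o.x)
    im={'s':cv2.resize(s['image'][185:270,310:395,::-1],None,fx=8.5,fy=8.5,interpolation=cv2.INTER_CUBIC),'t':cv2.resize(t['image'][182:248,365:425,::-1],None,fx=9,fy=9,interpolation=cv2.INTER_CUBIC)}
    def dr(P,col):
        for k,f,x0,y0,sc in(('s',s,310,185,8.5),('t',t,365,182,9)):
            q=((proj(f,world(o.x,P))-[x0,y0]+.5)*sc-.5); cv2.polylines(im[k],[np.round(q).astype(np.int32)],False,col,1)
    y0=o.x[3]; th=np.linspace(0,2*np.pi,73)
    dr([(-.12,-.075,.012),(.04,-.075,.012),(.04,.075,.012),(-.12,.075,.012),(-.12,-.075,.012)],(0,0,255))
    for z,b in((0,23),(.04,28),(.08,33),(.12,38)):
        for rr,zz in((.027,z),(b/2000,z)): dr(head(y0,np.c_[rr*np.cos(th),rr*np.sin(th),0*th+zz]),(0,255,0))
    for x in(.026,.034): dr(head(y0,[(x,0,-.02),(x,0,.13)]),(255,0,255))
    for y in(.043,.017,-.009,-.034): dr([(-.08,y,.012),(0,y,.012)],(0,200,255))
    for j in(.0,): dr([(-.09,.058,.065),(-.09,.058,.03)],(255,255,0))
    cv2.imwrite('pics/o_s.png',im['s']);cv2.imwrite('pics/o_t.png',im['t'])
E
python3 g.py
```

```text
[ 0.5467 -0.3057  0.0075 -0.0503]
[[ 0.0426  0.0614]
 [-0.4365 -0.0333]
 [ 0.3374 -0.0072]
 [ 0.4885  0.0489]
 [-0.0152  0.1204]
 [-0.3411 -0.5142]
 [ 0.1721 -0.2156]
 [ 1.7319 -0.4825]
 [-1.2494  0.4341]
 [-0.1712  0.5918]
 [-0.8126  1.085 ]
 [ 0.1255 -0.7755]
 [-0.2389 -0.0209]]
```

```bash
python3 -c "
import cv2,numpy as np
a=cv2.imread('pics/o_s.png');b=cv2.imread('pics/o_t.png');a=cv2.resize(a,(420,420),interpolation=cv2.INTER_AREA) if 0 else a
"
```

```text
(no output)
```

View pics/o_s.png

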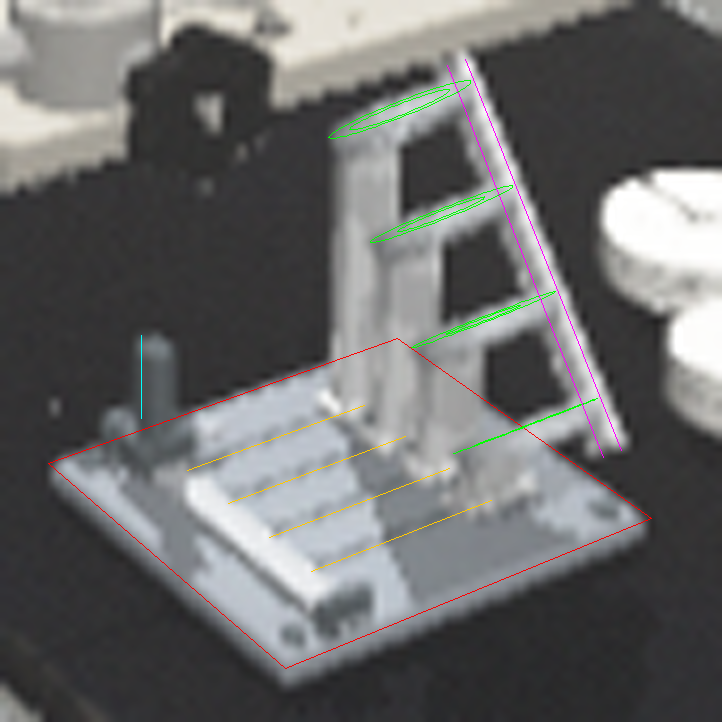

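View pics/o_t.png

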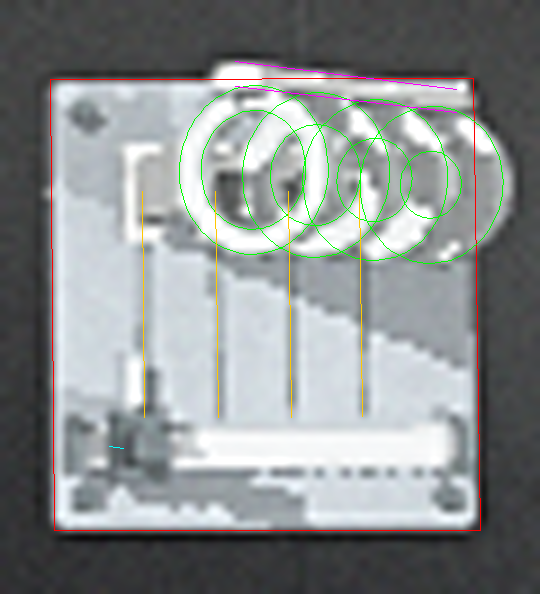

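```bash
python3 - <<'E'
from h import *
crop('scene0',250,140,300,215,8,'c6')
E
```

```text
(no output)
```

View pics/c6.png

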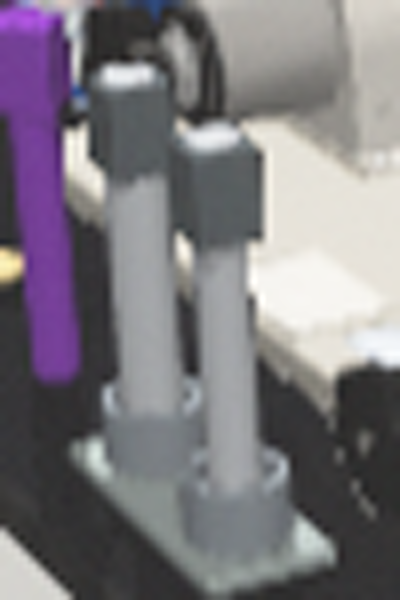

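Candidates in the scene view:
- Purple plunger at (255,165): the look-alike, rejected.
- Left grey plunger at (267,175): stem about 66 crop px wide, so this is the thick one.
- Right grey plunger at (276,185): stem about 50 px, so this is the thin one. It's my pick, and it should stop at ring 4.

The tool can only point down. I'll lean the plunger 40° in the grip by levering it on the cup rim.

```bash
cat > m.py <<'E'
from h import *
import sys
np.set_printoptions(precision=2,suppress=True)
def deltas(pts,phi=None,o=None):
    """pts: world xyz; phi: target tool-x azimuths deg"""
    o=o or get_obs(); M=R.from_rotvec(o['tool_rot']).as_matrix(); p=o['ee_pos']
    ph0=np.degrees(np.arctan2(M[1,0],M[0,0]))
    print('t',round(o['time'],2),'p',np.round(p,4),'phi',round(ph0,2),'zax',np.round(M[:,2],3),'q',np.round(o['joints'],2),'F',o['force'],'w',round(o['width'],4))
    for i,q in enumerate(pts):
        print(M.T@(np.array(q)-p)*100, '' if phi is None else 'spin %.2f'%(-((phi[i]-ph0+180)%360-180)))
E
python3 -c "
from m import *
deltas([(.22,.55,.36),(.36,.36,.42),(.434,.023,.42),(.434,.0226,.164)],[70,40,-2,-2])"
```

```text
t 0.1 p [0.15 0.66 0.24] phi 77.29 zax [-0. -0. -1.] q [-1.46  0.48  0.02  1.56 -0.01  1.11 -0.08] F [-0.26  0.09 -0.49] w 0.0853
[ -8.98   9.36 -12.14] spin 7.29
[-24.44  27.2  -18.12] spin 37.29
[-55.69  41.83 -18.06] spin 79.29
[-55.68  41.84   7.54] spin 79.29
```

Emit:
jog_arm(steps=[{"delta_pos":[-2,2,-4],"spin":4},{"delta_pos":[-5,5,-8],"spin":10},{"delta_pos":[-8,8,-11],"spin":17},{"delta_pos":[-11,11.5,-13],"spin":24},{"delta_pos":[-14,15,-15],"spin":31},{"delta_pos":[-17,18.5,-17],"spin":38},{"delta_pos":[-20,22,-18],"spin":45},{"delta_pos":[-24,25,-18],"spin":52}], fingers=1, squeeze=25)

```text
time: 0.9
ee_pos: [0.338, 0.3748, 0.4205]
tool_rot: [-3.065, -0.679, -0.003]
force: [1.0, -0.5, 0.2]
width: 0.0854
```

```bash
python3 -c "
from m import *
deltas([(.434,.023,.30),(.434,.0226,.164)],[-2,-2])"
```

```text
t 0.9 p [0.34 0.37 0.42] phi 24.98 zax [ 0.  0. -1.] q [-1.24  0.05  0.3   1.71 -0.02  1.38 -0.5 ] F [ 1.04 -0.46  0.18] w 0.0854
[-6.19 35.96 11.99] spin 26.98
[-6.24 36.02 25.59] spin 26.98
```

Emit:
jog_arm(steps=[{"delta_pos":[0,4.5,0],"spin":4},{"delta_pos":[-1,9,0],"spin":8},{"delta_pos":[-2,13.5,0],"spin":12},{"delta_pos":[-3,18,1],"spin":16},{"delta_pos":[-4,22.5,3],"spin":20},{"delta_pos":[-5,27,5],"spin":23},{"delta_pos":[-6,31.5,7],"spin":27},{"delta_pos":[-6.2,36,9],"spin":27}])

```text
time: 1.7
ee_pos: [0.4334, 0.0219, 0.3283]
tool_rot: [-3.14, 0.05, -0.0]
force: [1.8, 0.6, 0.6]
width: 0.0855
```

```bash
python3 -c "
from m import *
deltas([(.434,.023,.25),(.434,.0226,.164)],[-2,-2])
grab('scene','s1');grab('top','t1');crop('t1',230,180,330,260,8,'t1c')"
```

```text
t 1.7 p [0.43 0.02 0.33] phi -1.81 zax [ 0.  0. -1.] q [-0.9  -0.07  0.69  2.01  0.05  1.18 -0.26] F [1.76 0.64 0.61] w 0.0855
[ 0.06 -0.1   7.83] spin 0.19
[ 0.06 -0.05 16.43] spin 0.19
```

View pics/s1.png

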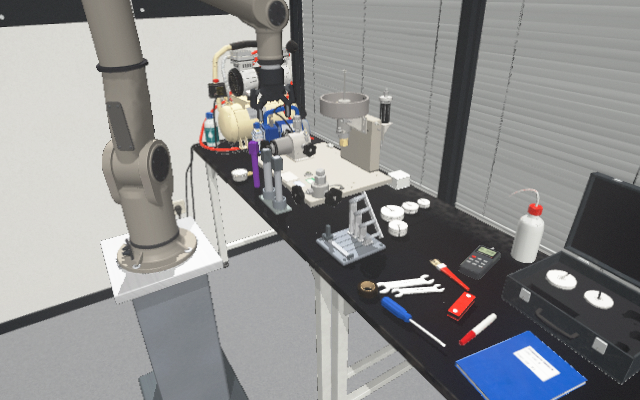

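The gripper is above the right plunger. I'll go down around the head.

Emit:
jog_arm(steps=[{"delta_pos":[0,-0.1,4],"spin":0},{"delta_pos":[0,-0.1,8],"spin":0},{"delta_pos":[0,-0.1,11],"spin":0},{"delta_pos":[0,-0.1,13.5],"spin":0},{"delta_pos":[0,-0.1,15.5],"spin":0},{"delta_pos":[0,-0.1,16.4],"spin":0},{"delta_pos":[0,-0.1,16.4],"spin":0}])

```text
time: 2.5
ee_pos: [0.4334, 0.0251, 0.1643]
tool_rot: [3.14, -0.047, -0.004]
force: [-0.1, 0.0, 0.5]
width: 0.0855
```

Emit:
jog_arm(steps=[{"delta_pos":[0,0,0],"spin":0},{"delta_pos":[0,0,0],"spin":0},{"delta_pos":[0,0,0],"spin":0},{"delta_pos":[0,0,0],"spin":0},{"delta_pos":[0,0,0],"spin":0},{"delta_pos":[0,0,0],"spin":0}], fingers=-1, squeeze=25)

```text
time: 3.1
ee_pos: [0.4344, 0.0252, 0.1657]
tool_rot: [-3.14, 0.047, -0.001]
force: [-1.7, -0.2, 7.2]
width: 0.0318
```

```bash
python3 -c "
from m import *
deltas([])
grab('scene','s2');grab('top','t2');crop('s2',235,110,325,215,6,'s2c')"
```

```text
t 3.1 p [0.43 0.03 0.17] phi -1.71 zax [ 0.  0. -1.] q [-0.82  0.21  0.71  2.21 -0.2   0.78 -0.01] F [-1.69 -0.23  7.22] w 0.0318
```

View pics/s2c.png

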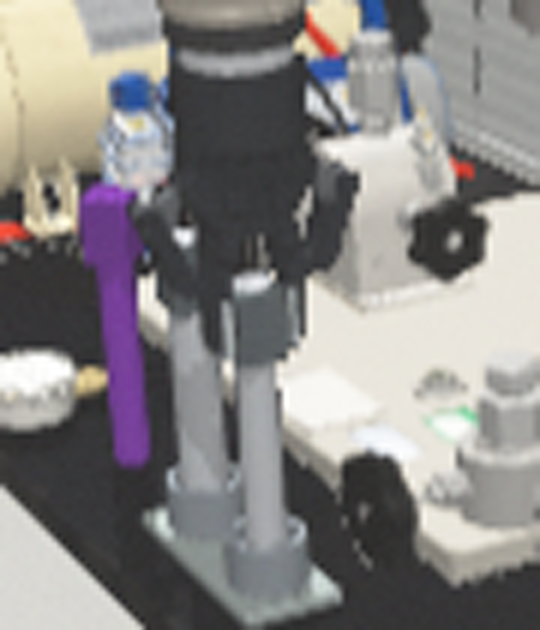

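Emit:
jog_arm(steps=[{"delta_pos":[0,0,-1],"spin":0},{"delta_pos":[0,0,-1.7],"spin":0},{"delta_pos":[0,0.7,-1.7],"spin":0},{"delta_pos":[0,1.6,-1.7],"spin":0},{"delta_pos":[0,2.5,-1.7],"spin":0},{"delta_pos":[0,3.4,-1.7],"spin":0},{"delta_pos":[0,3.4,-1.7],"spin":0}])

```text
time: 3.9
ee_pos: [0.4327, -0.0107, 0.1819]
tool_rot: [3.141, -0.051, -0.001]
force: [-0.5, 1.0, -1.1]
width: 0.0319
```

```bash
python3 -c "
from m import *
deltas([])
grab('scene','s3');crop('s3',235,110,325,215,6,'s3c')"
```

```text
t 3.9 p [ 0.43 -0.01  0.18] phi -1.85 zax [-0. -0. -1.] q [-0.78  0.17  0.75  2.2  -0.16  0.82  0.04] F [-0.49  1.03 -1.09] w 0.0319
```

View pics/s3c.png

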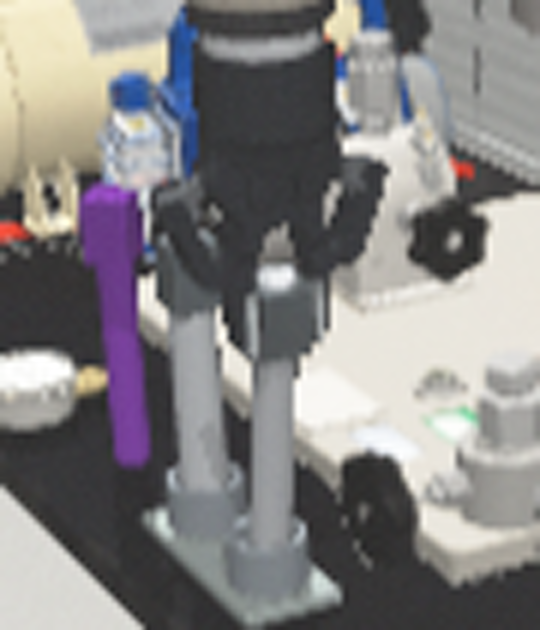

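The plunger leans about 10° on the rim, with only 1 N of force. I'll continue to about 42°.

Emit:
jog_arm(steps=[{"delta_pos":[0,1.3,0.2],"spin":0},{"delta_pos":[0,2.6,0.5],"spin":0},{"delta_pos":[0,3.9,0.9],"spin":0},{"delta_pos":[0,5.1,1.4],"spin":0},{"delta_pos":[0,6.3,2.1],"spin":0},{"delta_pos":[0,7.4,2.8],"spin":0},{"delta_pos":[0,7.8,3.1],"spin":0},{"delta_pos":[0,7.8,3.1],"spin":0}])

```text
time: 4.75
ee_pos: [0.4306, -0.0874, 0.1508]
tool_rot: [3.141, -0.049, -0.001]
force: [-0.6, 0.3, -1.1]
width: 0.0315
```

```bash
python3 -c "
from m import *
deltas([])
grab('scene','s4');grab('top','t4');crop('s4',235,110,325,215,6,'s4c');crop('t4',230,180,350,260,6,'t4c')"
```

```text
t 4.75 p [ 0.43 -0.09  0.15] phi -1.77 zax [-0. -0. -1.] q [-0.58  0.26  0.75  2.22 -0.26  0.75  0.31] F [-0.62  0.3  -1.1 ] w 0.0315
```

View pics/s4c.png

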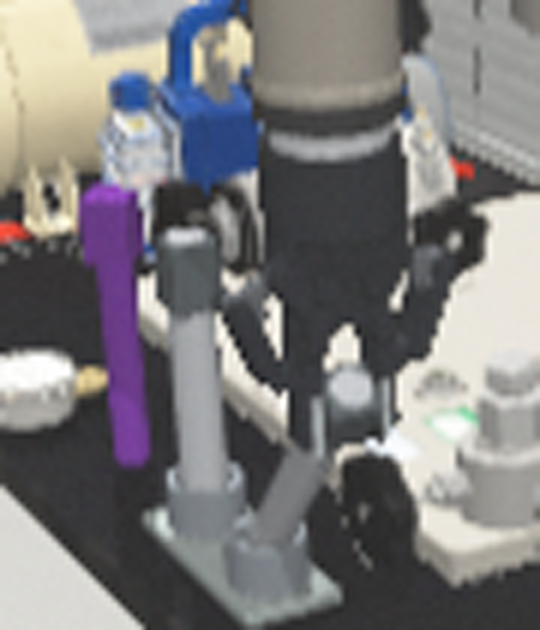

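The plunger is leaning about 40° towards -y. I'll lift straight up, carry it high towards the gauge and half-turn it, so that it leans +y.

Emit:
jog_arm(steps=[{"delta_pos":[0,0,-2],"spin":0},{"delta_pos":[0,0,-5],"spin":0},{"delta_pos":[0,0,-9],"spin":0},{"delta_pos":[0,0,-13],"spin":0},{"delta_pos":[0,0,-17],"spin":0},{"delta_pos":[0,1,-21],"spin":0},{"delta_pos":[2,3,-23],"spin":0},{"delta_pos":[4,5,-23],"spin":0}])

```text
time: 5.65
ee_pos: [0.4711, -0.1386, 0.3846]
tool_rot: [-3.139, 0.043, -0.011]
force: [1.2, 1.0, -2.5]
width: 0.0319
```

Emit:
jog_arm(steps=[{"delta_pos":[2,1,0],"spin":8},{"delta_pos":[4,2,0],"spin":16},{"delta_pos":[6,3,0],"spin":24},{"delta_pos":[7.8,3,0],"spin":32},{"delta_pos":[7.8,3,0],"spin":40},{"delta_pos":[7.8,3,0],"spin":48},{"delta_pos":[7.8,3,0],"spin":56},{"delta_pos":[7.8,3,0],"spin":64}])

```text
time: 6.45
ee_pos: [0.5461, -0.1699, 0.3809]
tool_rot: [2.634, -1.711, -0.001]
force: [0.8, 0.7, -1.5]
width: 0.0315
```

Emit:
jog_arm(steps=[{"delta_pos":[0,0,0],"spin":8},{"delta_pos":[0,0,0],"spin":16},{"delta_pos":[0,0,0],"spin":24},{"delta_pos":[0,0,0],"spin":32},{"delta_pos":[0,0,0],"spin":40},{"delta_pos":[0,0,0],"spin":48},{"delta_pos":[0,0,0],"spin":56},{"delta_pos":[0,0,0],"spin":64}])

```text
time: 7.25
ee_pos: [0.5463, -0.1695, 0.3808]
tool_rot: [1.328, -2.846, -0.001]
force: [0.3, 0.5, -2.4]
width: 0.0317
```

```bash
python3 -c "
from m import *
deltas([(.547,-.159,.33)],[179.5])
grab('scene','s5');grab('top','t5')"
```

```text
t 7.25 p [ 0.55 -0.17  0.38] phi -129.98 zax [-0. -0. -1.] q [-0.76  0.5   1.41  1.67 -0.5   1.41 -1.55] F [ 0.3   0.54 -2.38] w 0.0317
[-0.86  0.62  5.08] spin 50.52
```

View pics/s5.png

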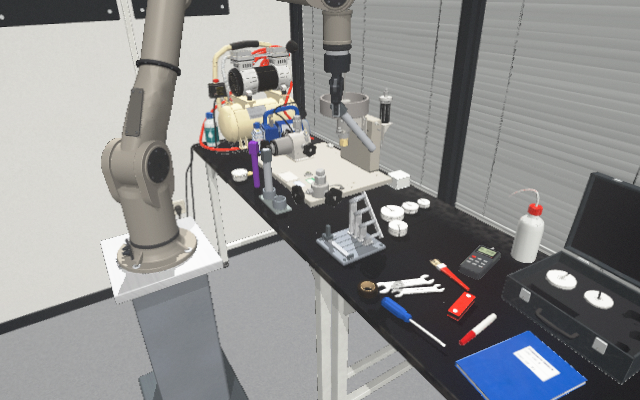

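Emit:
jog_arm(steps=[{"delta_pos":[-0.1,0.1,0],"spin":8},{"delta_pos":[-0.2,0.2,0],"spin":16},{"delta_pos":[-0.4,0.3,0],"spin":24},{"delta_pos":[-0.6,0.4,0],"spin":32},{"delta_pos":[-0.8,0.6,0],"spin":40},{"delta_pos":[-0.9,0.6,0],"spin":48},{"delta_pos":[-0.9,0.6,0],"spin":50},{"delta_pos":[-0.9,0.6,0],"spin":50}])

```text
time: 8.15
ee_pos: [0.5474, -0.1592, 0.3809]
tool_rot: [0.014, -3.141, -0.001]
force: [-0.3, -0.5, -1.8]
width: 0.0314
```

```bash
python3 -c "
from m import *
deltas([])
grab('scene','s6');grab('top','t6');crop('s6',290,60,400,180,6,'s6c');crop('t6',300,100,430,220,6,'t6c')"
```

```text
t 8.15 p [ 0.55 -0.16  0.38] phi -179.49 zax [-0.  0. -1.] q [-0.79  0.52  1.44  1.67 -0.52  1.42 -2.42] F [-0.26 -0.47 -1.79] w 0.0314
```

View pics/s6c.png

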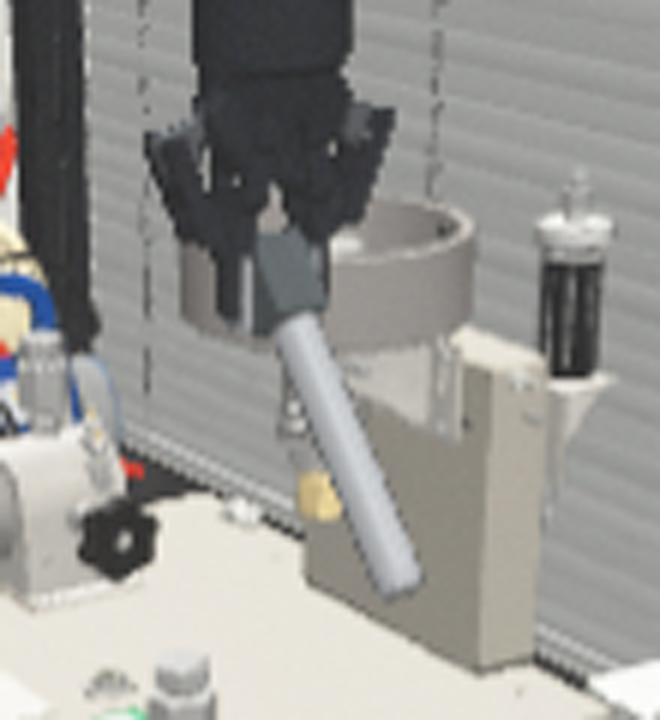

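View pics/t6c.png

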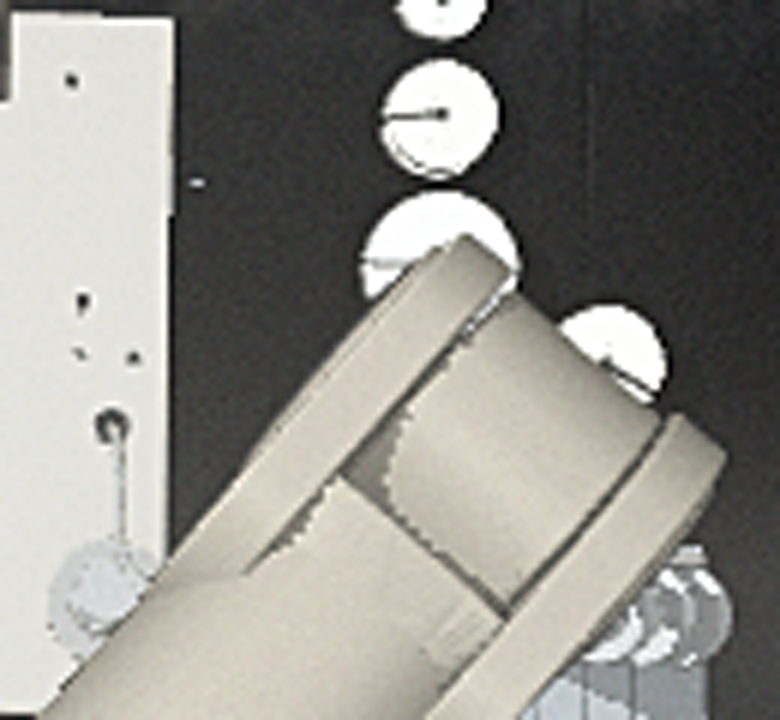

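```bash
cat > pf.py <<'E'
from m import *
from scipy.optimize import least_squares
def fitp(f,uv_tip,uv_j,x,yaw=0.0):
    # plunger in plane x=const ; tip(y,z),theta lean to +y
    def pts(p):
        u=np.array([0,np.sin(p[2]),np.cos(p[2])]); A=np.array([x,p[0],p[1]]); return np.array([A,A+.145*u])
    o=least_squares(lambda p:(proj(f,pts(p))-[uv_tip,uv_j]).ravel(),[-.27,.25,.7],x_scale=[.01,.01,.1]); return o.x,o.fun
def overlay(f,A,th,x,box,k,name,col=(0,255,0)):
    x0,y0,x1,y1=box; im=cv2.resize(f['image'][y0:y1,x0:x1,::-1],None,fx=k,fy=k,interpolation=cv2.INTER_CUBIC)
    u=np.array([0,np.sin(th),np.cos(th)]);v=np.array([0,np.cos(th),-np.sin(th)]);w=np.array([1.,0,0]);A=np.array([x,A[0],A[1]])
    t=np.linspace(0,2*np.pi,49)
    def pl(P):
        q=(proj(f,P)-[x0,y0]+.5)*k-.5; cv2.polylines(im,[np.round(q).astype(np.int32)],False,col,1)
    for s,r in((0,.0095),(.004,.0125),(.145,.0125)): pl(A+s*u+r*(np.cos(t)[:,None]*v+np.sin(t)[:,None]*w))
    for s in(.145,.19):pl([A+s*u+.016*(a*v+b*w) for a,b in((1,1),(1,-1),(-1,-1),(-1,1),(1,1))])
    cv2.imwrite(f'pics/{name}.png',im)
if __name__=='__main__':
    f=load('s6'); C=lambda x,y:(290+(x+.5)/6-.5,60+(y+.5)/6-.5)
    p,r=fitp(f,C(403,584),C(297,322),.5474); print(p,np.degrees(p[2]),r)
    G=np.array([-.1592,.3809+.011]); u=np.array([np.sin(p[2]),np.cos(p[2])]); d=G-p[:2]; print('along',d@u*1000,'perp(y side)',d@np.array([u[1],-u[0]])*1000)
    overlay(f,p[:2],p[2],.5474,(290,60,400,180),6,'o6')
    for th in(40,41,42,43):
        a=np.radians(th);A=G-.167*np.array([np.sin(a),np.cos(a)]); print(th,(proj(f,[[.5474,*A],[.5474,*(A+.145*np.array([np.sin(a),np.cos(a)]))]])-[290,60]+.5)*6-.5)
E
python3 pf.py
```

```text
[-0.27  0.27  0.72] 41.33858445629297 [ 0.36  0.44 -0.47 -0.42]
along 166.35110340505818 perp(y side) 7.087822722893534
40 [[394.99 596.52]
 [288.05 328.07]]
41 [[397.83 594.29]
 [288.39 327.71]]
42 [[400.64 591.96]
 [288.72 327.33]]
43 [[403.43 589.52]
 [289.05 326.94]]
```

View pics/o6.png

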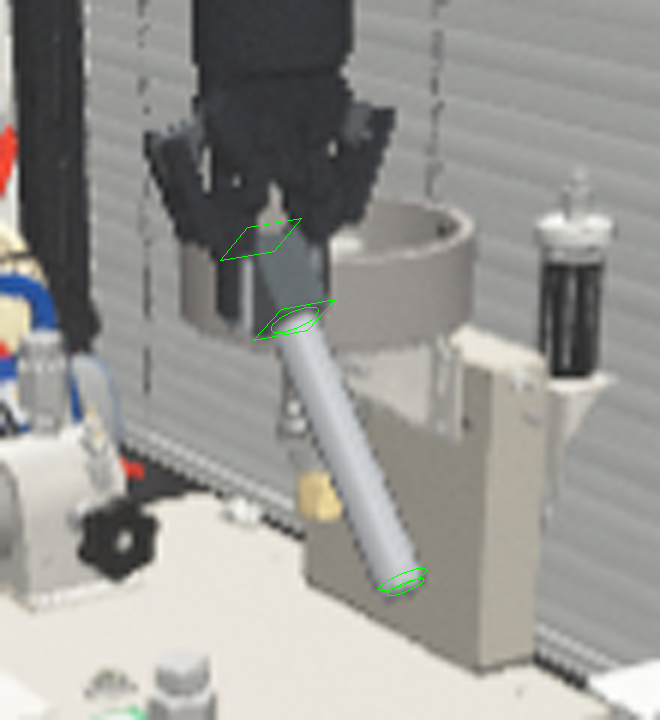

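Emit:
jog_arm(steps=[{"delta_pos":[0,0,3],"spin":0},{"delta_pos":[0,0,6],"spin":0},{"delta_pos":[0,-0.1,8.5],"spin":0},{"delta_pos":[0,-0.1,10],"spin":0},{"delta_pos":[0,-0.1,10.9],"spin":0},{"delta_pos":[0,-0.1,10.9],"spin":0}])

```text
time: 8.85
ee_pos: [0.5473, -0.1605, 0.2716]
tool_rot: [0.009, -3.141, -0.0]
force: [-0.1, 0.8, -1.0]
width: 0.0319
```

```bash
python3 -c "
from m import *
deltas([])
grab('scene','s7');grab('top','t7');crop('s7',300,120,400,250,5.8,'s7c');crop('t7',340,160,430,250,6.5,'t7c')"
```

```text
t 8.85 p [ 0.55 -0.16  0.27] phi -179.67 zax [-0.  0. -1.] q [-0.72  0.6   1.32  1.82 -0.62  1.22 -2.34] F [-0.09  0.83 -1.03] w 0.0319
```

View pics/s7c.png

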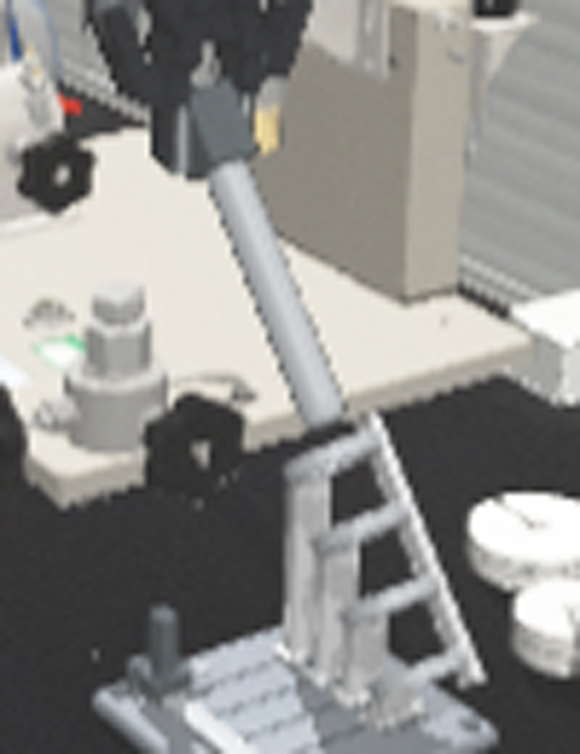

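View pics/t7c.png

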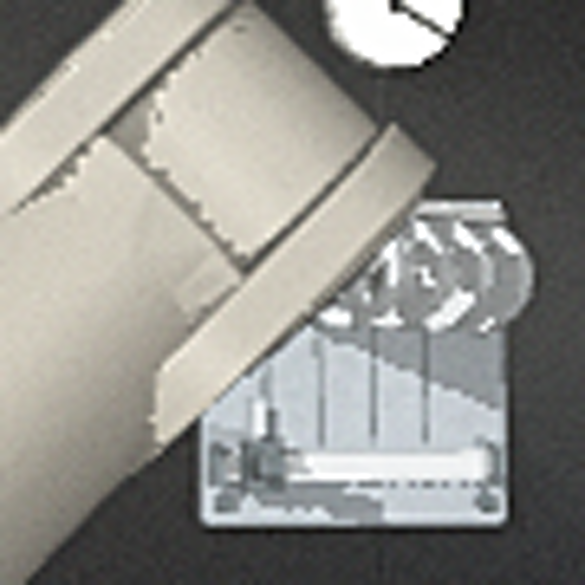

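```bash
cat > al.py <<'E'
from pf import *
from g import world,head
def al(tag,box,k,name,xo=0,tipG=None):
    f=load(tag); p=np.load('g.npy'); x0,y0,x1,y1=box
    im=cv2.resize(f['image'][y0:y1,x0:x1,::-1],None,fx=k,fy=k,interpolation=cv2.INTER_CUBIC)
    t=np.linspace(0,2*np.pi,49)
    def pl(P,col):
        q=(proj(f,world(p,head(p[3],P)))-[x0,y0]+.5)*k-.5; cv2.polylines(im,[np.round(q).astype(np.int32)],False,col,1); return q
    q=pl([(0,0,0),(0,0,.29)],(0,0,255))
    for z,b in((0,23),(.04,28),(.08,33),(.12,38)): pl(np.c_[b/2000*np.cos(t),b/2000*np.sin(t),0*t+z],(0,255,0))
    for sx in(-1,1):pl([(sx*.0125*.94,-.0125*.3*sx,.14),(sx*.0125*.94,-.0125*.3*sx,.28)],(255,0,255))
    cv2.imwrite(f'pics/{name}.png',im); print(q)
if __name__=='__main__':
    import sys
    al('s7',(300,120,400,250),5.8,'a7')
E
python3 al.py
```

```text
[[416.0187 667.3027]
 [212.5505 154.7476]]
```

View pics/a7.png

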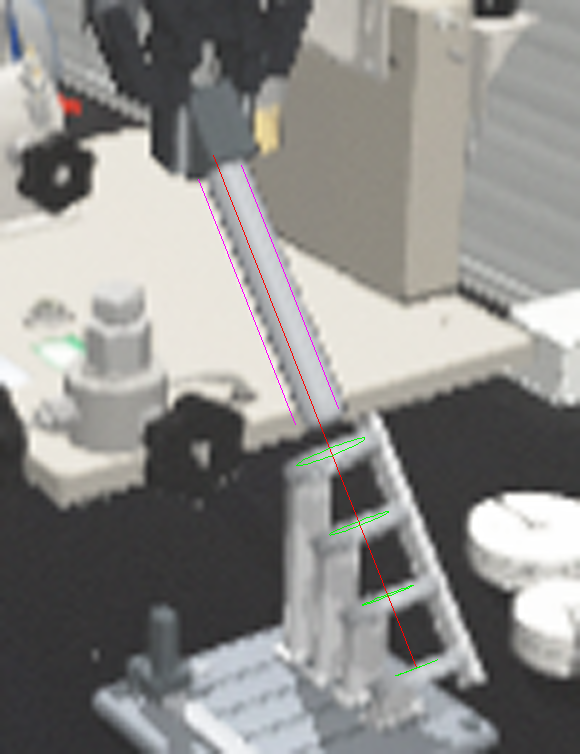

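Compared with the ring axis drawn over it, the rod sits about 1.5 px to the right. I'll correct by about 4 mm sideways and 1.7 mm in x, then enter ring 1.

Emit:
jog_arm(steps=[{"delta_pos":[0.17,0.34,0.29],"spin":0},{"delta_pos":[0.17,0.34,0.29],"spin":0},{"delta_pos":[0.17,-0.3,1.06],"spin":0},{"delta_pos":[0.17,-0.95,1.82],"spin":0},{"delta_pos":[0.17,-1.4,2.4],"spin":0},{"delta_pos":[0.17,-1.9,3.0],"spin":0},{"delta_pos":[0.17,-1.9,3.0],"spin":0}])

```text
time: 9.65
ee_pos: [0.5451, -0.1806, 0.2412]
tool_rot: [0.005, -3.14, -0.0]
force: [0.5, -0.3, -2.4]
width: 0.0318
```

```bash
python3 -c "
from al import *
deltas([])
grab('scene','s8');al('s8',(300,120,400,250),5.8,'a8');crop('s8',300,120,400,250,5.8,'s8c')"
```

```text
t 9.65 p [ 0.5451 -0.1806  0.2412] phi -179.8 zax [-0.001  0.    -1.   ] q [-0.65  0.63  1.27  1.85 -0.65  1.17 -2.29] F [ 0.4985 -0.2722 -2.3789] w 0.0318
[[416.0187 667.3027]
 [212.5505 154.7476]]
```

View pics/a8.png

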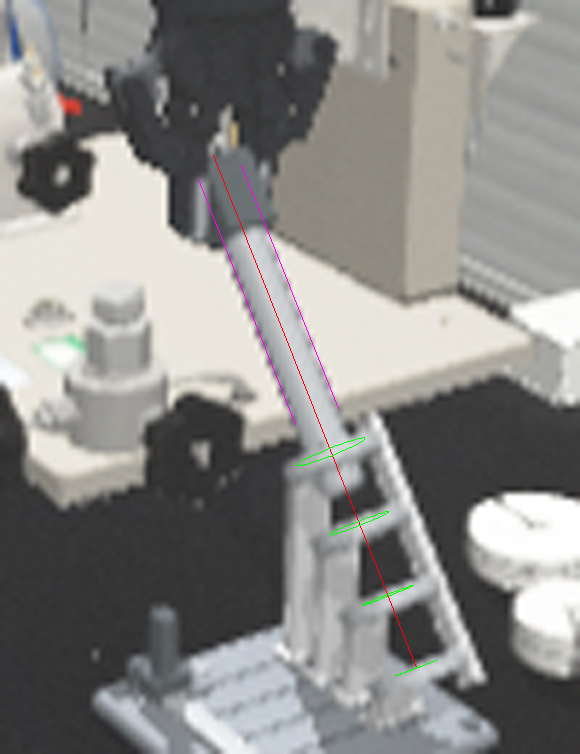

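View pics/s8c.png

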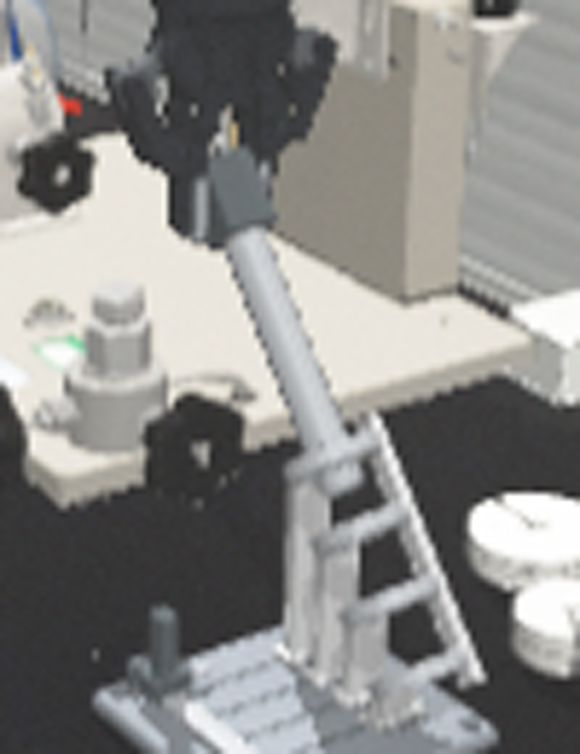

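The tip has passed ring 1 and shows below it at about (345,485) in the crop, on the axis line, with no contact force.

Emit:
jog_arm(steps=[{"delta_pos":[0,-0.45,0.54],"spin":0},{"delta_pos":[0,-0.9,1.07],"spin":0},{"delta_pos":[0,-1.29,1.53],"spin":0},{"delta_pos":[0,-1.6,1.91],"spin":0},{"delta_pos":[0,-1.93,2.3],"spin":0},{"delta_pos":[0,-1.93,2.3],"spin":0}])

```text
time: 10.3
ee_pos: [0.5456, -0.1994, 0.2186]
tool_rot: [0.007, -3.141, -0.0]
force: [0.5, 0.5, -2.6]
width: 0.0315
```

```bash
python3 -c "
from al import *
deltas([])
grab('scene','s9');al('s9',(300,120,400,250),5.8,'a9');crop('s9',300,120,400,250,5.8,'s9c')"
```

```text
t 10.3 p [ 0.5456 -0.1994  0.2186] phi -179.75 zax [-0.001  0.    -1.   ] q [-0.59  0.65  1.23  1.86 -0.68  1.14 -2.25] F [ 0.4937  0.5222 -2.6056] w 0.0315
[[416.0187 667.3027]
 [212.5505 154.7476]]
```

View pics/s9c.png

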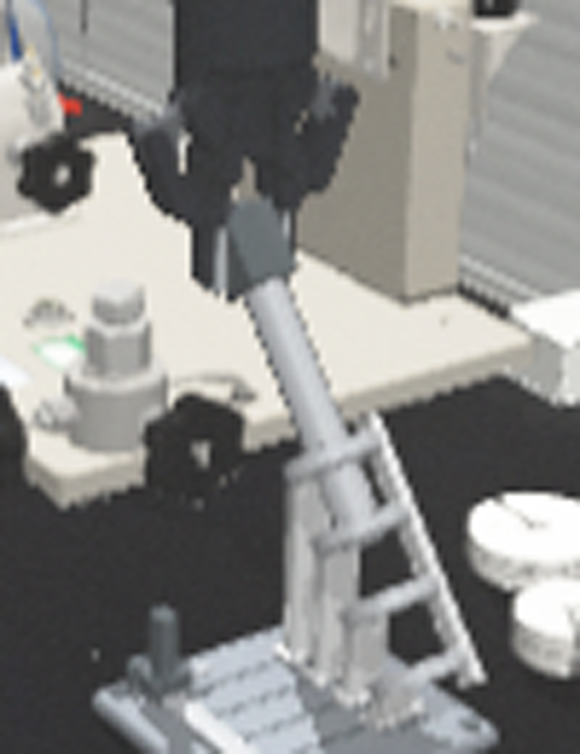

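The tip is entering ring 2 with no side force. I'll carry on.

Emit:
jog_arm(steps=[{"delta_pos":[0,-0.32,0.38],"spin":0},{"delta_pos":[0,-0.64,0.77],"spin":0},{"delta_pos":[0,-0.96,1.15],"spin":0},{"delta_pos":[0,-1.29,1.53],"spin":0},{"delta_pos":[0,-1.6,1.91],"spin":0},{"delta_pos":[0,-1.6,1.91],"spin":0}])

```text
time: 10.95
ee_pos: [0.5456, -0.2155, 0.1994]
tool_rot: [0.007, -3.141, -0.0]
force: [-0.2, -0.8, -2.2]
width: 0.0315
```

```bash
python3 -c "
from al import *
deltas([])
grab('scene','s10');al('s10',(300,120,400,250),5.8,'a10');crop('s10',300,120,400,250,5.8,'s10c')"
```

```text
t 10.95 p [ 0.5456 -0.2155  0.1994] phi -179.76 zax [-0.001  0.    -1.   ] q [-0.53  0.67  1.19  1.86 -0.7   1.11 -2.21] F [-0.2092 -0.7538 -2.1668] w 0.0315
[[416.0187 667.3027]
 [212.5505 154.7476]]
```

View pics/s10c.png

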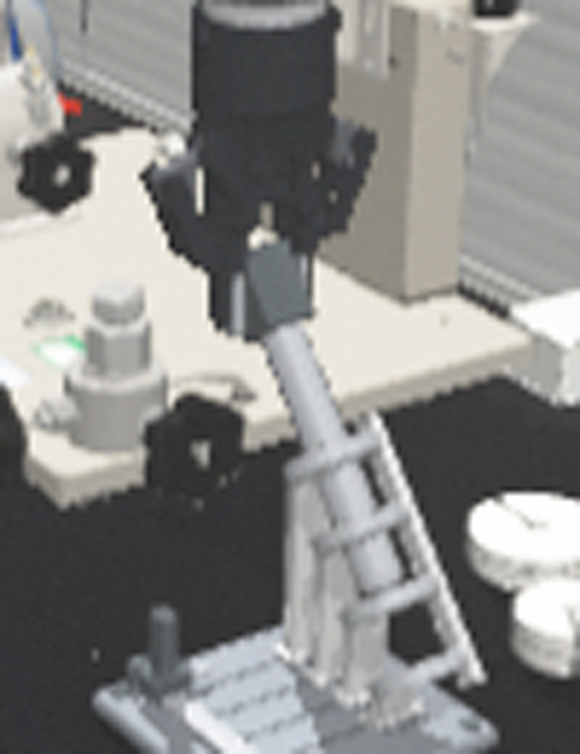

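Through ring 2, and the tip is at ring 3. I'll go slower now and check the force.

Emit:
jog_arm(steps=[{"delta_pos":[0,-0.16,0.19],"spin":0},{"delta_pos":[0,-0.32,0.38],"spin":0},{"delta_pos":[0,-0.48,0.57],"spin":0},{"delta_pos":[0,-0.64,0.77],"spin":0},{"delta_pos":[0,-0.64,0.77],"spin":0}])

```text
time: 11.5
ee_pos: [0.5463, -0.221, 0.1918]
tool_rot: [0.009, -3.142, -0.001]
force: [1.0, 1.0, -4.6]
width: 0.0318
```

Emit:
jog_arm(steps=[{"delta_pos":[0,-0.16,0.19],"spin":0},{"delta_pos":[0,-0.32,0.38],"spin":0},{"delta_pos":[0,-0.48,0.57],"spin":0},{"delta_pos":[0,-0.64,0.77],"spin":0},{"delta_pos":[0,-0.64,0.77],"spin":0}])

```text
time: 12.0
ee_pos: [0.5461, -0.2281, 0.1843]
tool_rot: [0.008, -3.142, 0.001]
force: [1.2, 0.3, -3.7]
width: 0.0319
```

```bash
python3 -c "
from al import *
deltas([])
grab('scene','s11');al('s11',(300,120,400,250),5.8,'a11');crop('s11',300,120,400,250,5.8,'s11c')"
```

```text
t 12.0 p [ 0.5461 -0.2281  0.1843] phi -179.72 zax [-0. -0. -1.] q [-0.49  0.69  1.16  1.86 -0.72  1.09 -2.18] F [ 1.176   0.3384 -3.7279] w 0.0319
[[416.0187 667.3027]
 [212.5505 154.7476]]
```

View pics/s11c.png

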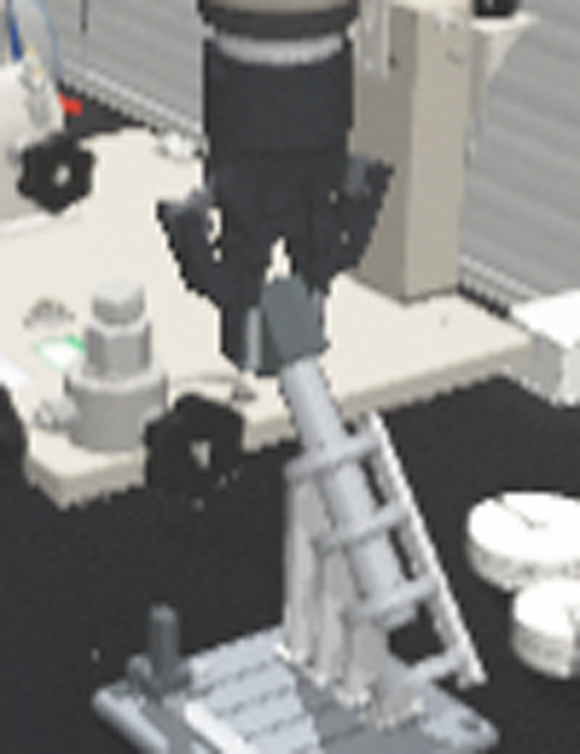

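The tip has come out of ring 3 at (400,620) in the crop. Next is the remaining 28 mm or so to ring 4.

Emit:
jog_arm(steps=[{"delta_pos":[0,-0.16,0.19],"spin":0},{"delta_pos":[0,-0.32,0.38],"spin":0},{"delta_pos":[0,-0.48,0.57],"spin":0},{"delta_pos":[0,-0.64,0.77],"spin":0},{"delta_pos":[0,-0.8,0.96],"spin":0},{"delta_pos":[0,-0.96,1.15],"spin":0},{"delta_pos":[0,-0.96,1.15],"spin":0}])

```text
time: 12.75
ee_pos: [0.5461, -0.2378, 0.1728]
tool_rot: [0.007, -3.142, 0.001]
force: [1.4, 0.9, -3.1]
width: 0.0318
```

```bash
python3 -c "
from al import *
deltas([])
grab('scene','s12');crop('s12',300,120,400,250,5.8,'s12c')"
```

```text
t 12.75 p [ 0.5461 -0.2378  0.1728] phi -179.73 zax [-0.    -0.001 -1.   ] q [-0.46  0.71  1.14  1.86 -0.74  1.07 -2.16] F [ 1.3856  0.94   -3.1334] w 0.0318
```

View pics/s12c.png

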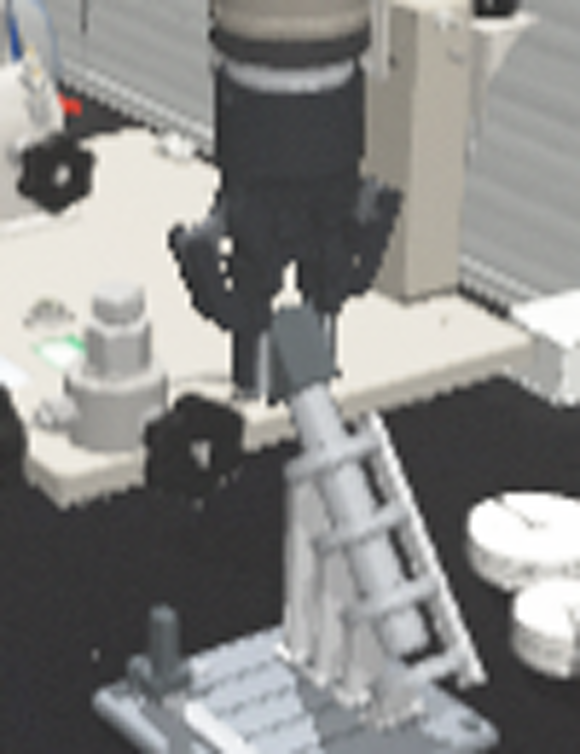

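Emit:
jog_arm(steps=[{"delta_pos":[0,-0.13,0.15],"spin":0},{"delta_pos":[0,-0.26,0.31],"spin":0},{"delta_pos":[0,-0.39,0.46],"spin":0},{"delta_pos":[0,-0.52,0.61],"spin":0},{"delta_pos":[0,-0.52,0.61],"spin":0}])

```text
time: 13.3
ee_pos: [0.5462, -0.2428, 0.1667]
tool_rot: [0.008, -3.142, 0.0]
force: [1.8, 0.1, -3.5]
width: 0.0317
```

Emit:
jog_arm(steps=[{"delta_pos":[0,-0.1,0.11],"spin":0},{"delta_pos":[0,-0.19,0.23],"spin":0},{"delta_pos":[0,-0.19,0.23],"spin":0}])

```text
time: 13.6
ee_pos: [0.5467, -0.2439, 0.1647]
tool_rot: [-0.009, 3.141, 0.002]
force: [1.1, 4.0, 0.0]
width: 0.0321
```

Emit:
jog_arm(steps=[{"delta_pos":[0,-0.1,0.11],"spin":0},{"delta_pos":[0,-0.1,0.11],"spin":0}])

```text
time: 13.8
ee_pos: [0.547, -0.244, 0.1641]
tool_rot: [-0.01, 3.141, 0.004]
force: [-0.2, 8.1, 6.6]
width: 0.0318
```

```bash
python3 -c "
from al import *
deltas([])
grab('scene','s13');al('s13',(320,160,400,250),7,'a13');crop('s13',320,160,400,250,7,'s13c')"
```

```text
t 13.8 p [ 0.547  -0.244   0.1641] phi -179.64 zax [ 0.001  0.003 -1.   ] q [-0.44  0.72  1.13  1.86 -0.75  1.06 -2.14] F [-0.1541  8.0913  6.6146] w 0.0318
[[362.195  525.4688]
 [116.6299 -93.1322]]
```

View pics/s13c.png

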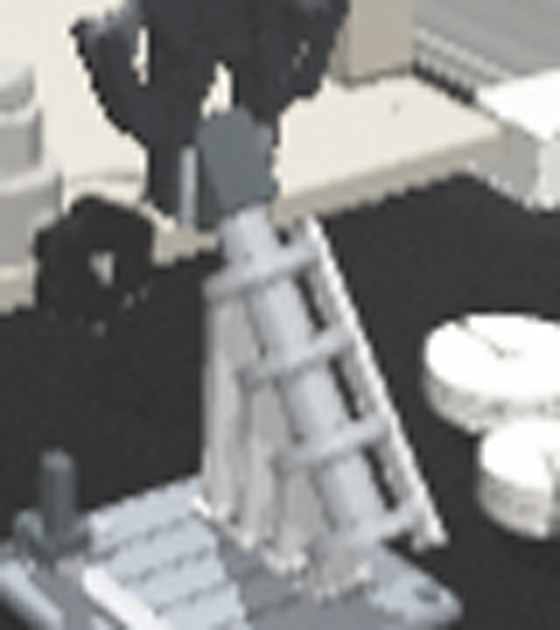

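Ring 4 has stopped the plunger, with about 10 N axial force. I'll relax slightly, open and check that it settles.

Emit:
jog_arm(steps=[{"delta_pos":[0,0.05,-0.05],"spin":0},{"delta_pos":[0,0.05,-0.05],"spin":0},{"delta_pos":[0,0.05,-0.05],"spin":0},{"delta_pos":[0,0.05,-0.05],"spin":0}], fingers=0.3)

```text
time: 14.25
ee_pos: [0.5459, -0.2456, 0.1641]
tool_rot: [0.007, -3.141, 0.001]
force: [-0.3, 0.2, 0.4]
width: 0.0552
```

Emit:
jog_arm(steps=[{"delta_pos":[0,0,-1],"spin":0},{"delta_pos":[0,0.5,-3],"spin":0},{"delta_pos":[0,1,-6],"spin":0},{"delta_pos":[0,1.5,-9],"spin":0},{"delta_pos":[0,1.5,-12],"spin":0},{"delta_pos":[0,1.5,-12],"spin":0}])

```text
time: 14.85
ee_pos: [0.5475, -0.2318, 0.2886]
tool_rot: [-0.007, 3.136, -0.005]
force: [0.7, -0.5, -0.6]
width: 0.0558
```

```bash
python3 -c "
from al import *
deltas([])
grab('scene','s14');grab('top','t14');al('s14',(320,160,400,250),7,'a14');crop('s14',320,160,400,250,7,'s14c')"
```

```text
t 14.85 p [ 0.5475 -0.2318  0.2886] phi -179.73 zax [ 0.006 -0.003 -1.   ] q [-0.56  0.6   1.29  1.75 -0.61  1.26 -2.26] F [ 0.6854 -0.5194 -0.5521] w 0.0558
[[362.195  525.4688]
 [116.6299 -93.1322]]
```

View pics/s14c.png

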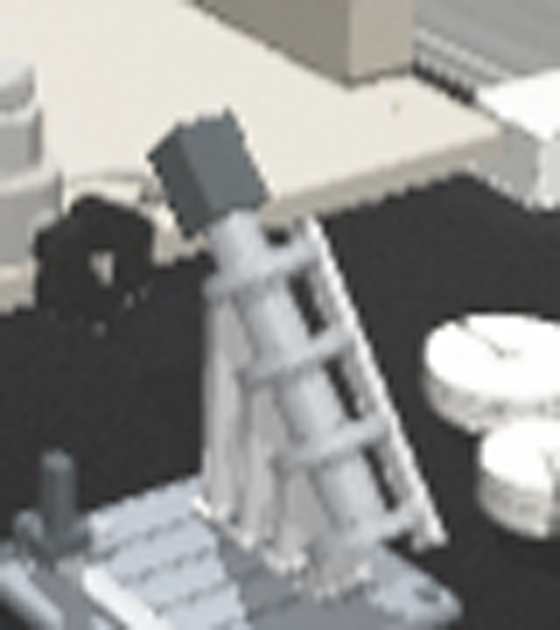

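View pics/t14.png

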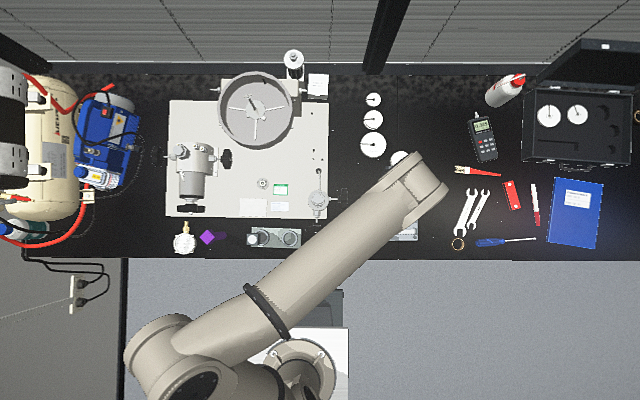

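```bash
python3 - <<'E'
from al import *
f=load('s14');p=np.load('g.npy');k=9;x0,y0,x1,y1=330,165,390,245
b=cv2.resize(f['image'][y0:y1,x0:x1,::-1],None,fx=k,fy=k,interpolation=cv2.INTER_CUBIC);ims=[]
b=b[:400]
for h in(-.003,.006):
    im=b.copy()
    for z in(.145,.19):
        P=[(a*.016,c*.016,z+h) for a,c in((1,1),(1,-1),(-1,-1),(-1,1),(1,1))]
        q=(proj(f,world(p,head(p[3],P)))-[x0,y0]+.5)*k-.5; cv2.polylines(im,[np.round(q).astype(np.int32)],False,(0,255,0),1)
    ims.append(im[:,:390])
cv2.imwrite('pics/cmp.png',np.hstack(ims))
E
```

```text
(no output)
```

View pics/cmp.png

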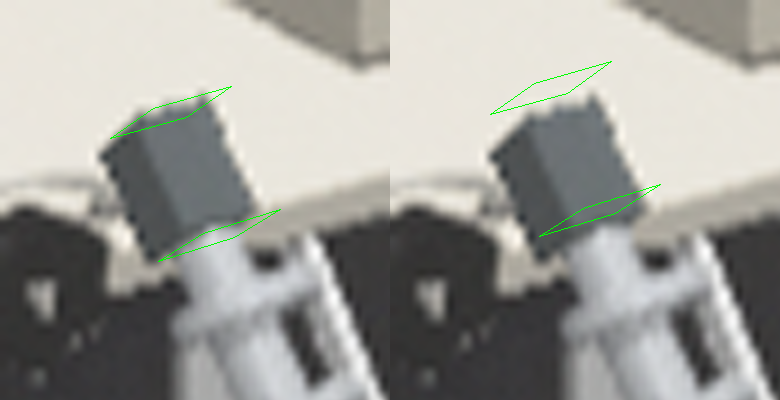

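The head fits the model with the tip 3 mm below ring 4's entry face. Next I'll locate the pointer.

```bash
python3 - <<'E'
from al import *
from g import S,T
s=load('scene0');t=load('top0');p=np.load('g.npy')
np.set_printoptions(precision=4,suppress=True)
print('tab top scene',at_z(s,[S(155,343)],.065),'top',at_z(t,[T(150,440)],.065),'finger top',at_z(t,[T(133,375)],.025))
for j in(.005,.011,.015):
  P=world(p,[(-.09,.058-j,.065),(-.09,.058-j,.03)]); print(j,P,(proj(s,P)-[310,185]+.5)*8.5,(proj(t,P)-[365,182]+.5)*9)
print('target',world(p,[(-.09,-.034,.052)]))
crop('top0',365,215,425,248,12,'pt'); 
E
```

```text
tab top scene [[ 0.4576 -0.2557  0.065 ]] top [[ 0.4589 -0.2576  0.065 ]] finger top [[ 0.4811 -0.2576  0.025 ]]
0.005 [[ 0.4563 -0.2534  0.065 ]
 [ 0.4563 -0.2534  0.03  ]] [[148.9815 341.7347]
 [149.4701 424.3523]] [[138.1601 448.1816]
 [123.6157 446.4828]]
0.011 [[ 0.4564 -0.2594  0.065 ]
 [ 0.4564 -0.2594  0.03  ]] [[158.2153 348.9426]
 [158.5858 431.7628]] [[155.8633 448.1575]
 [140.8436 446.4593]]
0.015 [[ 0.4564 -0.2634  0.065 ]
 [ 0.4564 -0.2634  0.03  ]] [[164.4086 353.777 ]
 [164.6994 436.7327]] [[167.6661 448.1415]
 [152.3296 446.4437]]
target [[ 0.457  -0.3404  0.052 ]]
```

View pics/pt.png

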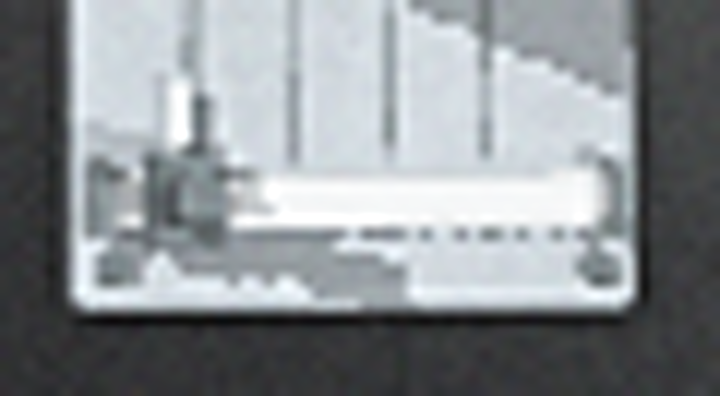

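Emit:
jog_arm(steps=[{"delta_pos":[1.5,-0.4,0],"spin":-8},{"delta_pos":[3,-0.8,0],"spin":-16},{"delta_pos":[4.5,-1.2,0],"spin":-24},{"delta_pos":[6,-1.6,0],"spin":-32},{"delta_pos":[7.5,-2,0],"spin":-40},{"delta_pos":[9,-2.5,0],"spin":-48},{"delta_pos":[9,-2.6,0],"spin":-56},{"delta_pos":[9,-2.6,0],"spin":-64}])

```text
time: 15.75
ee_pos: [0.4551, -0.2563, 0.2832]
tool_rot: [1.678, -2.656, -0.003]
force: [0.3, 0.1, -0.1]
width: 0.0557
```

Emit:
jog_arm(steps=[{"delta_pos":[0,0,1],"spin":-8},{"delta_pos":[0,0,2],"spin":-16},{"delta_pos":[0,0,3],"spin":-24},{"delta_pos":[0,0,4],"spin":-26},{"delta_pos":[0,0,5],"spin":-26},{"delta_pos":[0,0,5],"spin":-26}])

```text
time: 16.35
ee_pos: [0.455, -0.2558, 0.2323]
tool_rot: [2.224, -2.216, -0.005]
force: [-0.7, -0.3, -0.3]
width: 0.0557
```

```bash
python3 -c "
from m import *
deltas([(.457,-.2575,.08),(.457,-.2575,.042),(.457,-.3404,.042)],[-89.6]*3)
grab('scene','s15');crop('s15',280,60,420,270,3.5,'s15c')"
```

```text
t 16.35 p [ 0.46 -0.26  0.23] phi -89.8 zax [-0.  0. -1.] q [-0.35  0.33  0.92  1.97 -0.31  1.   -0.85] F [-0.71 -0.33 -0.29] w 0.0557
[ 0.18 -0.25 15.23] spin -0.20
[ 0.18 -0.26 19.03] spin -0.20
[ 8.47 -0.24 19.02] spin -0.20
```

View pics/s15c.png

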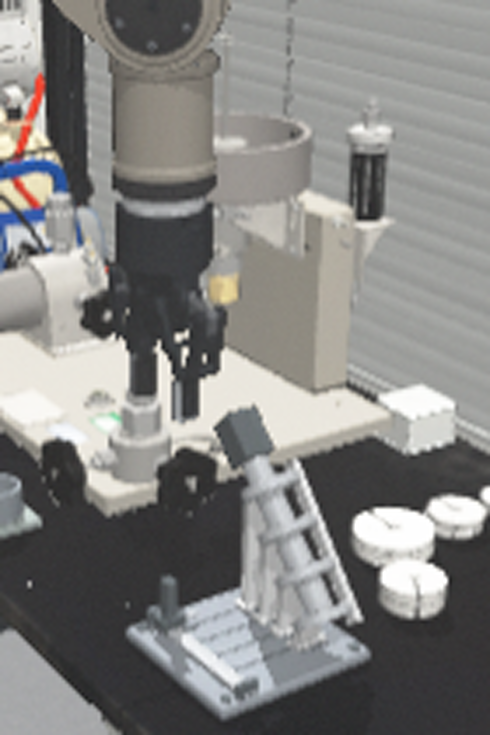

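Emit:
jog_arm(steps=[{"delta_pos":[0.2,-0.2,4],"spin":0},{"delta_pos":[0.2,-0.2,8],"spin":0},{"delta_pos":[0.2,-0.2,12],"spin":0},{"delta_pos":[0.2,-0.2,15],"spin":0},{"delta_pos":[0.2,-0.2,17.5],"spin":0},{"delta_pos":[0.2,-0.2,18.7],"spin":0},{"delta_pos":[0.2,-0.2,18.7],"spin":0}])

```text
time: 17.1
ee_pos: [0.4577, -0.2582, 0.0462]
tool_rot: [2.226, -2.215, -0.003]
force: [-0.4, -0.1, -0.1]
width: 0.0553
```

Emit:
jog_arm(steps=[{"delta_pos":[0,0,0],"spin":0},{"delta_pos":[0,0,0],"spin":0},{"delta_pos":[0,0,0],"spin":0},{"delta_pos":[0,0,0],"spin":0},{"delta_pos":[0,0,0],"spin":0}], fingers=-1, squeeze=20)

```text
time: 17.6
ee_pos: [0.4591, -0.2586, 0.0482]
tool_rot: [-2.226, 2.215, -0.002]
force: [-0.7, 0.3, 7.1]
width: 0.0136
```

```bash
python3 -c "
from m import *
deltas([(.457,-.3404,.045)],[-89.6])
grab('scene','s16');crop('s16',280,60,420,270,3.5,'s16c')"
```

```text
t 17.6 p [ 0.46 -0.26  0.05] phi -89.7 zax [ 0. -0. -1.] q [-0.11  0.61  0.66  2.09 -0.62  0.65 -0.59] F [-0.67  0.27  7.06] w 0.0136
[8.17 0.26 0.32] spin -0.10
```

View pics/s16c.png

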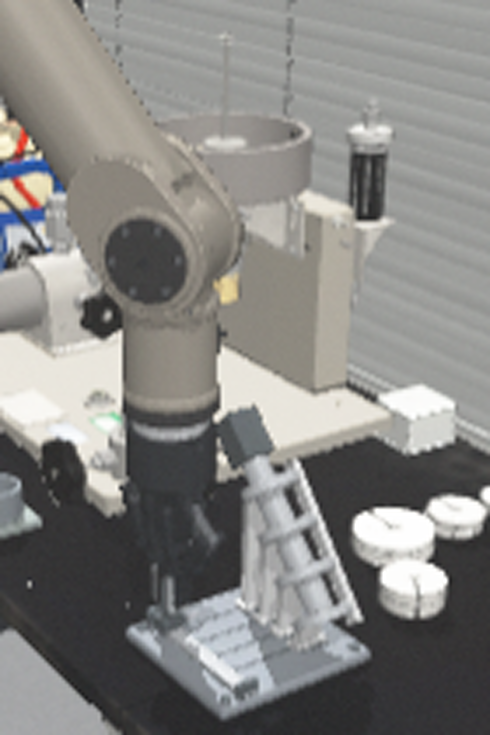

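The tab is gripped at 13.6 mm. I'll slide it 8.2 cm towards -y, to ring 4's mark.

Emit:
jog_arm(steps=[{"delta_pos":[1,0,-0.1],"spin":0},{"delta_pos":[2.2,0,-0.1],"spin":0},{"delta_pos":[3.5,0,-0.1],"spin":0},{"delta_pos":[4.8,0,-0.1],"spin":0},{"delta_pos":[6.1,0,-0.1],"spin":0},{"delta_pos":[7.3,0,-0.1],"spin":0},{"delta_pos":[8.2,0,-0.1],"spin":0},{"delta_pos":[8.2,0,-0.1],"spin":0}])

```text
time: 18.45
ee_pos: [0.4599, -0.3433, 0.0484]
tool_rot: [2.225, -2.217, 0.006]
force: [6.1, -1.0, -2.6]
width: 0.0135
```

```bash
python3 -c "
from m import *
np.set_printoptions(precision=4,suppress=True)
deltas([(.457,-.3404,.045)],[-89.6])
grab('scene','s17');crop('s17',300,150,400,270,6,'s17c')"
```

```text
t 18.45 p [ 0.4599 -0.3433  0.0484] phi -89.79 zax [ 0.002 -0.003 -1.   ] q [ 0.05  0.66  0.65  1.98 -0.61  0.7  -0.49] F [ 6.099  -1.0286 -2.5991] w 0.0135
[-0.2949  0.2856  0.3339] spin -0.19
```

View pics/s17c.png

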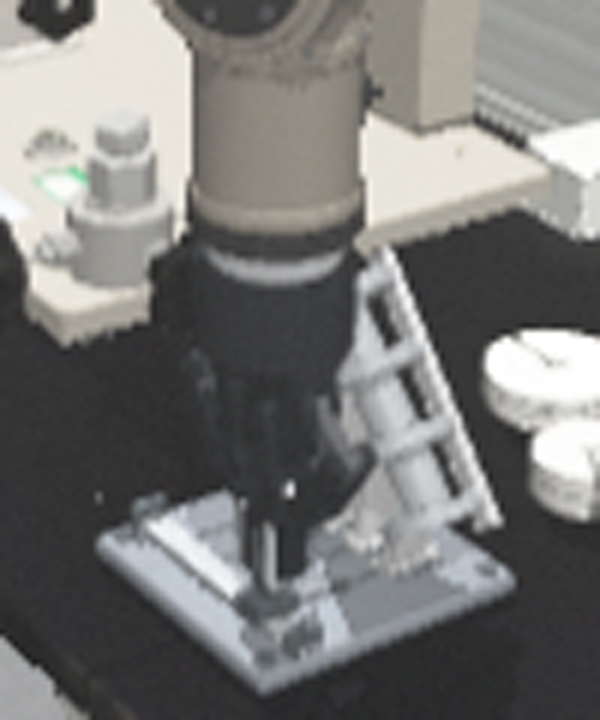

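Emit:
jog_arm(steps=[{"delta_pos":[-0.2,0,0],"spin":0},{"delta_pos":[-0.2,0,0],"spin":0}])

```text
time: 18.7
ee_pos: [0.4598, -0.3404, 0.0484]
tool_rot: [2.226, -2.216, 0.005]
force: [5.2, -1.5, -4.5]
width: 0.0138
```

Emit:
jog_arm(steps=[{"delta_pos":[0,0,0],"spin":0},{"delta_pos":[0,0,0],"spin":0},{"delta_pos":[0,0,0],"spin":0}], fingers=-0.1)

```text
time: 19.0
ee_pos: [0.4576, -0.3391, 0.048]
tool_rot: [2.225, -2.217, -0.001]
force: [0.1, -0.6, -0.7]
width: 0.0386
```

Emit:
jog_arm(steps=[{"delta_pos":[0,0,-2],"spin":0},{"delta_pos":[0,0.5,-5],"spin":0},{"delta_pos":[0,1,-9],"spin":0},{"delta_pos":[0,2,-13],"spin":0},{"delta_pos":[0,3,-17],"spin":0},{"delta_pos":[0,3,-21],"spin":0},{"delta_pos":[0,3,-24],"spin":0},{"delta_pos":[0,3,-24],"spin":0}])

```text
time: 19.8
ee_pos: [0.4295, -0.3406, 0.292]
tool_rot: [-2.224, 2.215, -0.01]
force: [0.6, 0.4, -0.1]
width: 0.0381
```

```bash
python3 -c "
from m import *
deltas([])
grab('scene','s18');grab('top','t18');crop('s18',300,160,400,270,6.5,'s18c');crop('t18',340,170,440,250,7,'t18c')"
```

```text
t 19.8 p [ 0.43 -0.34  0.29] phi -89.77 zax [ 0.01 -0.   -1.  ] q [-0.2   0.3   0.95  1.85 -0.27  1.12 -0.72] F [ 0.63  0.35 -0.14] w 0.0381
```

View pics/s18c.png

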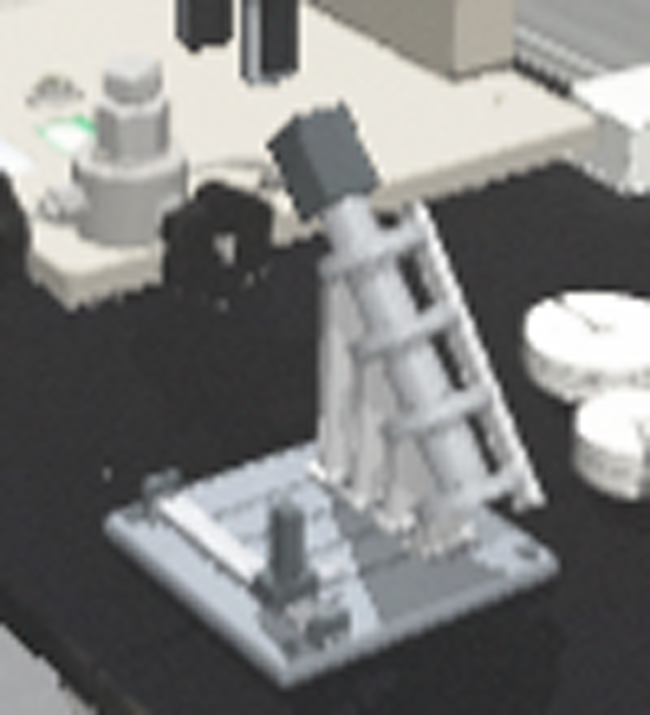

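View pics/t18.png

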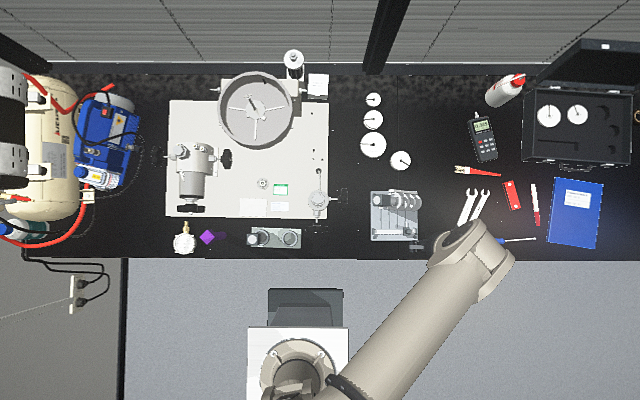

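```bash
python3 - <<'E'
from al import *
np.set_printoptions(precision=4,suppress=True)
f=load('s18');p=np.load('g.npy')
for j in(.083,.092,.101):
  P=world(p,[(-.09,.058-j,.065),(-.09,.058-j,.03)]); print(j,((proj(f,P)-[300,160]+.5)*6.5-.5).ravel(),((proj(load('t18'),P)-[340,170]+.5)*7-.5).ravel())
E
```

```text
0.083 [274.4099 498.2415 273.4964 563.4737] [461.0329 431.8456 444.9113 430.5298]
0.092 [286.0979 507.3628 285.0189 572.8374] [481.7064 431.8184 465.0292 430.5031]
0.101 [297.9204 516.5886 296.672  582.3067] [502.3823 431.7912 485.1493 430.4765]
```

View pics/t18c.png

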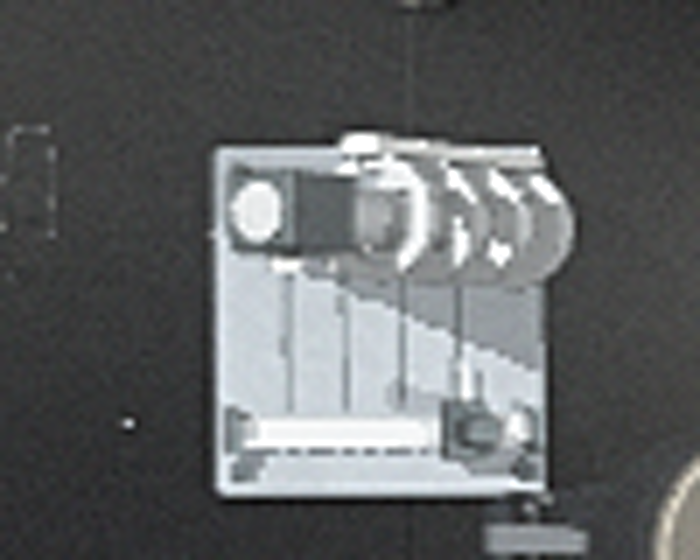

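The pointer's light finger at (465,375) meets ring 4's line at (460,350). The left plunger's head is still at (260,237) in the top view, and the tool is free of everything. Handing in.

```bash
python3 -c "
from h import *
print(finish_job())"
```

```text
the job is handed in; nothing more can be done
None
```

The job is handed in at about 20 s of robot time. The right-hand plunger was the thin one; it now rests in the rings, stopped by ring 4, and the pointer stands at ring 4's mark. The hand-in reports no verdict, so this rests on my own checks.

**What I did:** The tool can only point down, so I gripped the plunger's head and tilted it about 41° against the rim of its cup. I carried it over the valves, gave it a half turn, passed it through rings 1 to 3 and lightly pressed it onto ring 4. Then I let go, gripped the pointer tab and slid it about 82 mm.

**Last checks:**
- **Plunger:** the force at the stop was about 10 N. After release, the head's position in the scene image matches a tip about 3 mm below ring 4's entry face, to within about 3 mm.
- **Pointer:** the scene image puts it at about 0.092–0.093 m, and its finger is about 2 mm off ring 4's line in the top image. Both are within the 9 mm allowed.
- **Other things:** the left plunger and the weights look unmoved in the last top view. The arm hid the tape roll, and I did not check the pressure gauge. The gripper is clear of everything.

**Disagreement:** before insertion, the rod appeared about 1.5 px (a few mm) off the ring axis compared with the tool position. I moved it about 4 mm sideways and 1.7 mm in x, and it then passed rings 1 to 3 with no clear contact force.

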